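# Stand the tasting menu board on its kickstand

## Task

The tasting menu board lies face down against its sloping rest with its kickstand folded. Unfold the kickstand all the way to its stop, then lift the board over and stand it on the dark plinth: ball foot seated in the little dish, lower edge square on the plank just behind the front strip, slate facing away from the robot towards the guests. Let go and leave the two glasses, the steel cup and the candle jar standing where they are.

Things in the scene. Friction and masses are not known exactly. Their poses are not given: they have to be found in the camera images.
- board_mid (a point): Centre of the loose menu board: slate in a pale wood frame, 130 (y) x 180 (z) x 12 mm (x), 0.3 to 0.47 kg. +x out of the slate face, z up along the panel. At the start it leans 25 degrees from vertical on the rest, back towards the robot, top away; its upper 75 mm stands clear of the rest, so the top edge (z = 90 mm) can be pinched across its thickness. Kickstand hinge axis: along y at x -18, z +40 mm.
- board_foot (a point): Middle of the board's lower back edge (90 mm below board_mid along its z, 6 mm behind it), on which it stands; same axes as board_mid.
- stand (a joint): Kickstand angle in rad: 0 folded near the back of the board (leg 12 degrees from the panel), stop at 0.575 fully unfolded (leg 45 degrees from the panel). It stays where it is left: stiff hinge, 0.1 N m, about 1 N at the ball.
- stand_ball (a point): Centre of the kickstand's wooden ball foot, 30 mm across, 115 mm from the hinge axis on a flat steel leg 16 mm wide, 5 mm thick. Folded, it is 36 mm off the board's back and 17 mm above its lower edge: pinch it from both sides along y with the tool tilted 0 to 25 degrees, fingers leaning away from the robot.
- rack: The sloping wooden rest, fixed; origin on the table 30 mm beyond the board's lower edge, x pointing the way its slope rises. The board's lower edge stands on two lipped ledges (lip 8 mm) 35 mm above the table; its back plate is 120 mm wide, reaches 100 mm up the board and leans 25 degrees.
- dish (a point): Centre of the inner floor of the shallow turned dish on the plinth, 24 mm above the table. Flared inside, the rim is 16 mm higher and 68 mm across outside; a ball seated in it has its centre 15 mm above this point. Axes as the plinth: x towards the front strip (guests), z up.
- front_mark (a point): Where the middle of the board's lower back edge belongs: on the plank's top (20 mm above the table), 103 mm from the dish along x and 26 mm short of the front strip. With the kickstand at its stop and the ball in the dish the board leans back 17 degrees from vertical.
- plinth: The dark wooden plinth, fixed, 200 (x) x 170 (y) x 20 mm; origin under its underside's rear part, 65 mm behind its centre, x towards the front strip, a bar 10 mm high. The dish stands 50 mm behind its centre.
- cup: Shallow steel tasting cup, 68 mm across, 30 mm high; origin under its centre. Leave alone.
- candle: Amber glass candle jar, 60 mm across, 75 mm high; origin under its centre. Leave alone.
- glass_l: Stemmed wine glass, 70 mm across, 165 mm high; origin under its foot. Leave alone.
- glass_r: The other wine glass, the same. Leave alone.
Mind the look-alikes: they are no part of the job. What is shaped like the part that bears board_mid but green is not meant.

How it is judged:
By the outcome, as a careful person would: the job done as asked, in the order asked, and still so for the second after the job is handed in, with the robot touching nothing.
It also fails if it takes over 59 s, if anything falls off the work surface, if the arm or the gripper's body presses on something with over 40 N, if the wrist force passes 120 N, or if a joint passes its speed limit or range.

## Robot

A 6-joint arm with a two-finger parallel gripper is mounted at the origin on the work surface. World frame = base frame: x ahead of the robot, y to its left, z up, the work surface at z = 0. Lengths are in m, angles in rad, forces in N, time in s.
With the tool pointing down it reaches from about 0.35 to 0.85 m from the base axis. Payload 8.1 kg.
Tool frame: the origin (TCP) lies on the centre line of the jaws, within the pads' length; the fingertips stand 19 mm ahead of it and the grasp point (between the pads) is the TCP (robot.tips_ahead is the distance from the TCP to the fingertips, in m); y points along the fingers, z is the direction in which the jaws open and shut, and the axes are right-handed (so a half turn about y gives the same grasp; the last joint's range is limited). The gripper opens to 93 mm and grips with 3 to 60 N. Pads are 15 mm wide; open, the fingers measure 128 mm over their backs; the gripper's body (75 mm by 188 mm) begins 65 mm behind the grasp point.
Start: joints at [-1.424, 0.13, 1.488, -0, 1.523, -0.085], TCP at [0.138, -0.584, 0.238] pointing down, gripper open.
Joint ranges: [-2.96, 2.96], [-0.89, 2.26], [0.02, 2.5], [-1.34, 4.48], [0, 2.73], [-2.66, 2.66]. Speed limits (rad/s): [2.39, 2.39, 2.79, 3.14, 3.14, 3.14].

## Interface

Orientations are given as a rotation vector (axis times angle).
In Python, from plant import robot, imaging, models gives the robot as it stands.
- The arm moves only by the tool carry_out, never from a script. Its argument "motion" is one flat list of numbers, 7 for each row, row after row: the shift along the tool's x, y, z in m, then the turn, a rotation vector about the tool's x, y, z in degrees, then the opening, from -1 (shut) to 1 (fully open). A call has exactly 5 rows; each row shifts and turns the pose as measured when the row begins, along the tool's axes as they then stand; what a row does not reach is not made up. A row lasts 1/10 s, in which the tool goes at most 50 mm and 8.59 degrees, less where a joint would pass 70% of its speed; a pose out of reach is approached as far as the arm can. A call is refused whole if a number of a shift passes 0.05 or a number of a turn 8.59, either way. A call with a gripper value outside its range is refused whole. The fingers move at their own pace and stop on an object; "squeeze" is the grip in N (left out, the last holds). Time passes only in rows, so rows that do not move let the fingers close, or fill a call up. It gives the time, the measured TCP pose, the force and the opening at its end, in the units of the state.
- robot.read_state(): the state, without advancing time (a new reading comes with each control period).
- imaging.read_camera(name): name is "scene" or "top" or "wrist"; returns the picture (400x640x3 uint8, blue, green, red); there is no depth.
- imaging.camera_model(name): a dict with "K" (3x3 intrinsics, pixels), "position" and "orientation" of the camera in the world. Camera axes: x right, y down, z forward; pixel columns grow to the right and rows downward; lengths in m; the calibration is good to about 2 mm. The wrist camera is an equidistant fisheye: a pixel r from the principal point sees the ray r / f radians off the axis. A picture is of the moment at which its call begins: read the wrist's pose just before it. camera_model takes no time and is no camera call; for the wrist camera it gives the pose at the moment of the call.
- robot.close_job(): hands the job in, once; it reports no verdict.
Trained networks look in the newest picture that a camera, given by its name, has taken for a name from the list of things; names that differ only in an ending like _2 or _b are one class to them, and where a whole thing is asked for, a point or a joint stands for the part that bears it (a point fixed in the world has none). Each returns a list of dicts, best first, with "confidence" (0 to 1); they miss things now and then, are a little off and sometimes report something else, mostly with a low value. They report only what shows in the picture. A call takes as long as a camera call. They do not tell look-alikes from the thing itself.
- models.outline_of(camera, thing): "pixels" (400x640 bool, what is visible of it) and "pixel" ([column, row] in pixels, amid what is visible of it).
The state is a dict: "t": time; "q": joint angles; "dq": joint speeds; "joint_torque": joint torques, N m; "tool_pos": TCP position; "orientation": TCP orientation; "force": force on the tool from outside, world axes, zero at the start; "wrist_torque": the same for the moment, N m; "opening": finger opening in m.
Only numpy, scipy, OpenCV 4.12 (cv2) and the standard library are available. Lean on these libraries where they do the work, as an engineer would, in place of code of your own. Each camera call takes 0.05 s, during which the arm holds its last target.

## Working session

There is one attempt and no reset: what is moved stays moved. The work goes in short steps, Python scripts to look and compute and a tool call to move; the robot and the scene stay as the last step left them, time stands still between calls to the robot, and variables do not carry over. Pictures are saved under pics/ and viewed, and the job is handed in when it is done.

Besides the shell and the picture viewer there is one more tool, called after "Request:" as name(argument=value, ...) on one line, values as JSON. carry_out: Moves the arm, as the interface text tells. Its arguments: {"type":"object","properties":{"motion":{"type":"array","items":{"type":"number"}},"squeeze":{"type":"number"}},"required":["motion"]}

```bash
mkdir -p pics; ls
cat > h.py <<'E'
import numpy as np,cv2
from scipy.spatial.transform import Rotation as R
from plant import robot,imaging,models
def cam(n):
    m=imaging.camera_model(n);o=np.array(m['orientation'],float)
    Rm=o if o.shape==(3,3) else R.from_rotvec(o).as_matrix()
    return np.array(m['K']),np.array(m['position']),Rm
def proj(n,P):
    K,p,Rm=cam(n);c=(np.atleast_2d(P)-p)@Rm
    return np.c_[K[0,0]*c[:,0]/c[:,2]+K[0,2],K[1,1]*c[:,1]/c[:,2]+K[1,2]]
def ray(n,uv):
    K,p,Rm=cam(n);d=np.array([(uv[0]-K[0,2])/K[0,0],(uv[1]-K[1,2])/K[1,1],1]);return p,Rm@d
def onz(n,uv,z):
    p,d=ray(n,uv);return p+d*(z-p[2])/d[2]
E
python3 - <<'E'
from h import *
s=robot.read_state();print(s)
for n in ['scene','top','wrist']:
    print(n,imaging.camera_model(n))
    im=imaging.read_camera(n);cv2.imwrite(f'pics/{n}0.png',im)
E
```

```text
pics
{'t': 0.0, 'q': array([-1.42440134e+00,  1.31176077e-01,  1.48923987e+00, -4.03334759e-05,
        1.52299582e+00, -8.53964691e-02]), 'dq': array([ 1.04174763e-03,  8.03767253e-04,  7.73892312e-04, -1.83016115e-05,
        5.65481424e-04,  1.09427205e-03]), 'joint_torque': array([-8.54212904e-04, -5.59833956e+01, -4.91767001e+01,  7.68398121e-02,
        3.50223714e-02, -1.28027923e-04]), 'tool_pos': array([ 0.13776629, -0.58343429,  0.23660015]), 'orientation': array([-0.24441887,  2.10053687, -2.09669785]), 'force': array([-0.94131816,  0.37677571,  0.17087598]), 'wrist_torque': array([ 0.02772562, -0.01161351, -0.02521673]), 'opening': 0.09334704818689807}
scene {'K': array([[420.15658397,   0.        , 317.5867227 ],
       [  0.        , 420.15658397, 201.22176595],
       [  0.        ,   0.        ,   1.        ]]), 'position': array([ 1.162636  , -0.64266407,  0.88419275]), 'orientation': array([-2.13161986, -0.88862371,  0.40978717])}
top {'K': array([[428.47717809,   0.        , 318.82323424],
       [  0.        , 428.47717809, 200.58205396],
       [  0.        ,   0.        ,   1.        ]]), 'position': array([0.46914736, 0.02019843, 1.22614877]), 'orientation': array([-2.17590005,  2.2103948 , -0.06464465])}
wrist {'K': array([[309.70691629,   0.        , 315.629897  ],
       [  0.        , 309.70691629, 198.5030213 ],
       [  0.        ,   0.        ,   1.        ]]), 'position': array([ 0.22151355, -0.56437926,  0.38269858]), 'orientation': array([ 2.26606664, -1.79085287, -0.28057933])}
```

View pics/scene0.png

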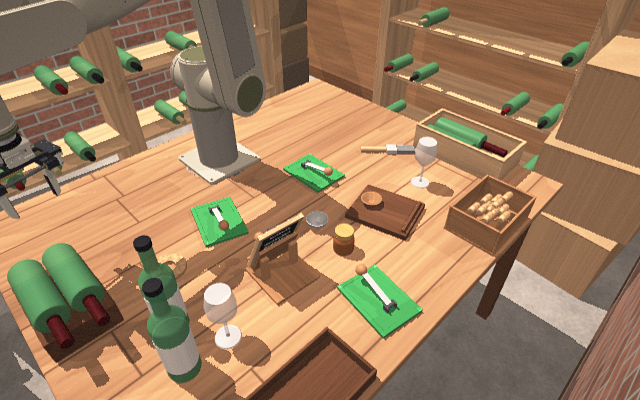

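View pics/top0.png

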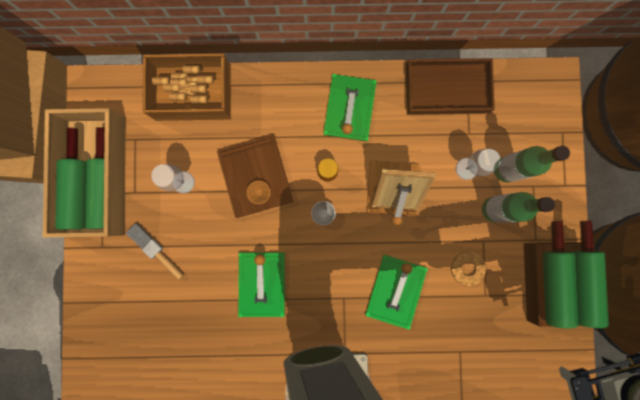

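Run:
```python
from h import *
for n in ['scene','top']:
    im=imaging.read_camera(n)
    for t in ['board_mid','stand_ball','stand','rack','plinth','dish','cup','candle','glass_l']:
        try:
            for d in models.outline_of(n,t)[:4]: print(n,t,round(d['confidence'],2),np.round(d['pixel']),d['pixels'].sum())
        except Exception as e: print(n,t,e)
```

```text
scene board_mid 0.95 [315. 173.] 1291
scene board_mid 0.87 [217. 221.] 1842
scene board_mid 0.57 [377. 298.] 3125
scene stand_ball 0.71 [219. 220.] 175
scene stand_ball 0.66 [374. 286.] 344
scene stand_ball 0.63 [256. 237.] 28
scene stand_ball 0.61 [322. 172.] 107
scene stand 0.66 [325. 170.] 61
scene stand 0.6 [255. 234.] 42
scene stand 0.6 [372. 284.] 381
scene stand 0.43 [221. 222.] 204
scene rack 0.73 [284. 273.] 2779
scene rack 0.65 [255. 234.] 29
scene plinth 0.74 [384. 209.] 2529
scene plinth 0.34 [223. 311.] 1621
scene dish 0.9 [384. 212.] 2601
scene cup 0.75 [316. 220.] 300
scene candle 0.66 [346. 239.] 610
scene glass_l 0.76 [422. 155.] 683
scene glass_l 0.71 [226. 312.] 1661
scene glass_l 0.2 [317. 223.] 307
top board_mid 0.88 [403. 189.] 2153
top board_mid 0.67 [266. 287.] 3041
top board_mid 0.63 [396. 292.] 3084
top board_mid 0.55 [349. 108.] 2793
top stand_ball 0.81 [348. 114.] 282
top stand_ball 0.76 [261. 276.] 297
top stand_ball 0.73 [401. 208.] 260
top stand_ball 0.71 [401. 280.] 311
top stand 0.7 [350. 112.] 332
top stand 0.65 [258. 276.] 346
top stand 0.6 [404. 210.] 246
top stand 0.6 [403. 286.] 351
top rack 0.66 [377. 174.] 931
top plinth 0.9 [257. 175.] 4255
top dish 0.59 [254. 179.] 4286
top cup 0.85 [321. 212.] 423
top cup 0.47 [254. 180.] 4287
top candle 0.92 [326. 170.] 405
top glass_l 0.78 [173. 177.] 979
top glass_l 0.64 [477. 166.] 927
top glass_l 0.47 [402. 208.] 264
```

The pale board on the rest is at top (403,189) and scene (275,235). The green lying boards at top (266,287), (396,292) and (349,108) are the look-alikes. The steel cup is at (321,212), the candle at (327,169), the plinth at (255,175), and the glasses at about (175,180) and (477,163). I'll check the choice in a close crop.

Run:
```python
from h import *
a=cv2.imread('pics/top0.png');b=cv2.imread('pics/scene0.png')
print(robot.read_state()['t'])
c1=cv2.resize(a[150:240,355:445],None,fx=6,fy=6,interpolation=cv2.INTER_CUBIC)
cv2.imwrite('pics/c1.png',c1)
cv2.imwrite('pics/c2.png',cv2.resize(b[200:310,230:340],None,fx=5,fy=5,interpolation=cv2.INTER_CUBIC))
cv2.imwrite('pics/c3.png',cv2.resize(a[125:225,210:300],None,fx=6,fy=6,interpolation=cv2.INTER_CUBIC))
cv2.imwrite('pics/c4.png',cv2.resize(b[170:250,330:440],None,fx=6,fy=6,interpolation=cv2.INTER_CUBIC))
```

```text
1.15
```

View pics/c1.png

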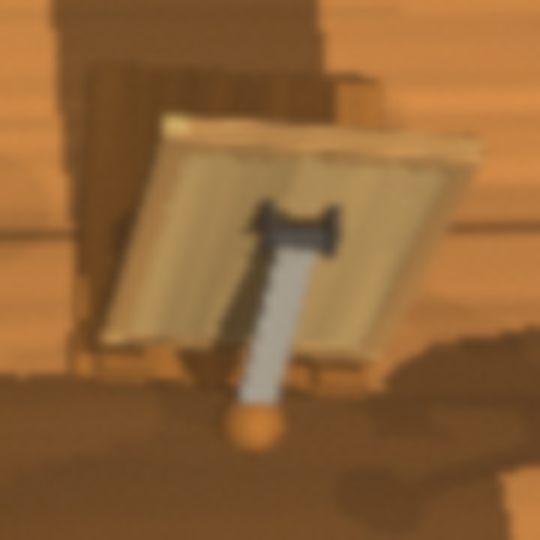

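View pics/c2.png

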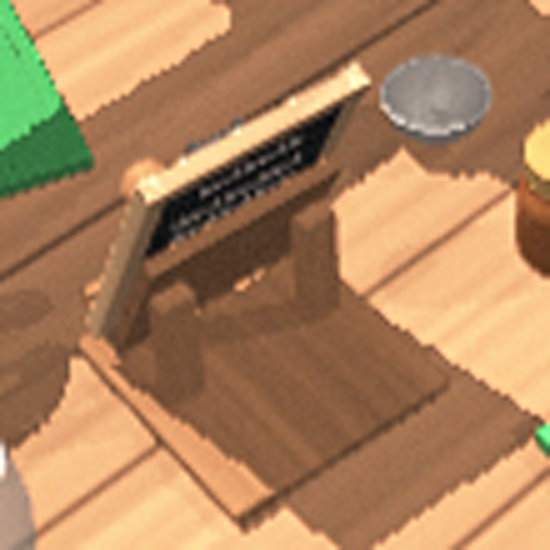

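View pics/c3.png

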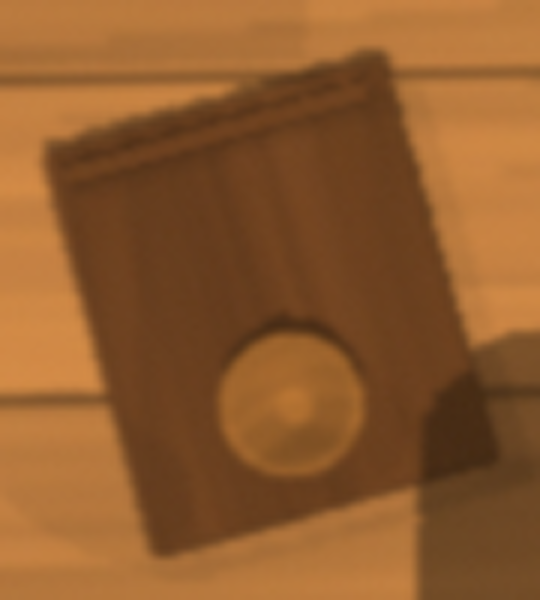

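View pics/c4.png

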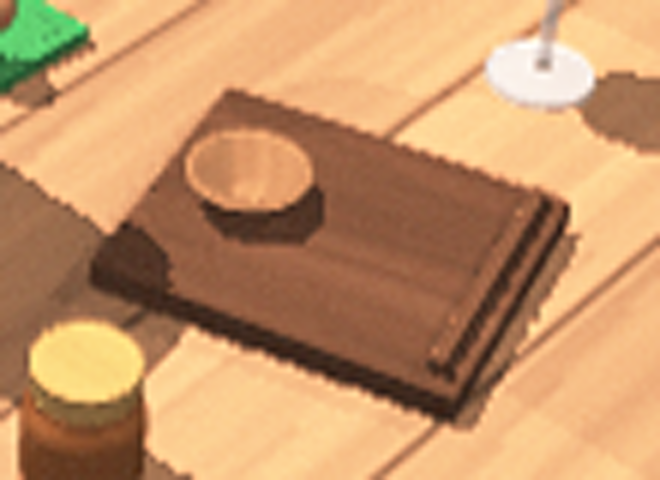

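```bash
cat > fit.py <<'E'
from h import *
from scipy.optimize import least_squares
f=lambda u,v,s,ox,oy:np.array([(u+.5)/s-.5+ox,(v+.5)/s-.5+oy])
def Rb(yaw,lean):  # lean: top moves along +x_local horiz
    return R.from_euler('ZY',[yaw,lean])
def ballpt(th):
    a=np.radians(12)+th
    return np.array([-.018-.115*np.sin(a),0,.040-.115*np.cos(a)])
if __name__=='__main__':
    B=np.array
    ct=lambda u,v:f(u,v,6,355,150); cs=lambda u,v:f(u,v,5,230,200)
    obs=[('top',B([.006,.065,.09]),ct(165,116)),('top',B([.006,-.065,.09]),ct(482,140)),
     ('top',B([-.006,.065,-.09]),ct(103,340)),('top',B([-.006,-.065,-.09]),ct(375,362)),
     ('top',B([-.006,-.065,.09]),ct(474,163)),('top',B([-.006,.065,.09]),ct(160,138)),
     ('top',ballpt(0),ct(256,427)),
     ('scene',B([-.006,-.065,.09]),cs(134,184)),('scene',B([.006,-.065,.09]),cs(152,204)),
     ('scene',B([-.006,.065,.09]),cs(355,64)),('scene',B([.006,.065,.09]),cs(371,80)),
     ('scene',B([.006,-.065,-.09]),cs(97,340))]
    def res(p):
        rot=Rb(p[3],p[4]);r=[]
        for n,P,uv in obs: r.append(proj(n,rot.apply(P)+p[:3])[0]-uv)
        return np.r_[np.array(r).ravel(),(p[4]-np.radians(25))*200]
    s=least_squares(res,[.5,-.2,.12,0,.43],loss='soft_l1')
    print('board',s.x[:3],np.degrees(s.x[3:]));print(res(s.x).round(1))
    rot=Rb(*s.x[3:])
    print('low back',rot.apply([-.006,0,-.09])+s.x[:3],'low front',rot.apply([.006,0,-.09])+s.x[:3],'ball',rot.apply(ballpt(0))+s.x[:3])
    # plinth
    pt=lambda u,v:f(u,v,6,210,125); ps=lambda u,v:f(u,v,6,330,170)
    ob=[('top',B([.165,.085,.03]),pt(46,140)),('top',B([.165,-.085,.03]),pt(384,50)),('top',B([-.035,.085,.02]),pt(155,557)),('top',B([-.035,-.085,.02]),pt(498,460)),
      ('top',B([.015,0,.04]),pt(292,404)),
      ('scene',B([-.035,.085,.02]),ps(228,90)),('scene',B([-.035,-.085,.02]),ps(92,272)),('scene',B([.165,-.085,.03]),ps(457,403)),('scene',B([.165,.085,.03]),ps(568,206)),('scene',B([.015,0,.04]),ps(250,170))]
    def res2(p):
        rot=R.from_euler('Z',p[2])
        return np.array([proj(n,rot.apply(P)+[p[0],p[1],0])[0]-uv for n,P,uv in ob]).ravel()
    s2=least_squares(res2,[.5,.2,.25],loss='soft_l1');print('plinth',s2.x[:2],np.degrees(s2.x[2]));print(res2(s2.x).round(1))
    r2=R.from_euler('Z',s2.x[2]);o=np.r_[s2.x[:2],0]
    print('dish',r2.apply([.015,0,.024])+o,'mark',r2.apply([.118,0,.02])+o)
    print('cup',onz('top',(323,212),.03),'candle',onz('top',(327.5,168),.075))
E
python3 fit.py
```

```text
board [ 0.55431231 -0.19524618  0.11637342] [-4.75585176 24.97926959]
[-0.9 -0.2 -0.1 -0.6 -0.8  1.   0.6  0.5  1.5 -0.2 -0.1  0.4 -1.4 -3.1
 -0.1 -0.1 -0.8  0.1  0.3 -0.4 -0.   0.2 -0.5  0.4 -0.1]
low back [ 0.511017   -0.19164416  0.03732571] low front [ 0.52185708 -0.19254602  0.03225823] ball [ 0.48594833 -0.18955854  0.06836496]
plinth [0.55132617 0.18063564] 14.472058612817726
[-1.1  0.3  0.9 -0.5 -0.5 -0.6  0.7 -0.4  0.3 -0.7 -0.  -0.4 -1.4 -1.4
 -0.5 -1.9  1.3 -2.1 -0.5  0.7]
dish [0.56585021 0.18438426 0.024     ] mark [0.66558198 0.21012477 0.02      ]
cup [0.50553609 0.00644955 0.03      ] candle [ 0.62289919 -0.00713594  0.075     ]
```

The crop confirms it: pale wood frame, slate side under, leg running down to an orange ball at top (398,221). The dish on the plinth is at (258,192). Next I'll set up the planning helper.

```bash
cat > plan.py <<'E'
from h import *
def ori(a,zdir):
    a=np.array(a,float);a/=np.linalg.norm(a);z=np.array(zdir,float);z-=a*(a@z);z/=np.linalg.norm(z)
    return R.from_matrix(np.c_[np.cross(a,z),a,z])
def tilt_ori(psi,t,flip=1,along='y',flipz=1):
    # approach leaning t deg away along heading psi(deg); jaws along 'y' or 'x'
    h=np.array([np.cos(np.radians(psi)),np.sin(np.radians(psi)),0]);l=np.array([-h[1],h[0],0])
    t=np.radians(t);a=h*np.sin(t)-np.array([0,0,1])*np.cos(t)
    zz=l if along=='y' else h*np.cos(t)+np.array([0,0,1])*np.sin(t)
    return ori(a,zz*flip)
def steps(way,n):
    """way: list of (pos,R); n rows for each leg; prints rows from measured pose"""
    s=robot.read_state();p=s['tool_pos'];r=R.from_rotvec(s['orientation'])
    out=[]
    for (P,Q),k in zip(way,n):
        P=np.array(P);rv=(r.inv()*Q).as_rotvec();d=P-p
        for i in range(k):
            cur=r*R.from_rotvec(rv*i/k)
            out.append(np.r_[cur.inv().apply(d/k),np.degrees(rv)/k])
        p,r=P,Q
    out=np.array(out)
    print('now',s['t'],s['tool_pos'].round(4),s['force'].round(1),'open',round(s['opening'],4),'max',abs(out[:,:3]).max().round(4),abs(out[:,3:]).max().round(2))
    for i in range(0,len(out),5):
        print('['+', '.join(', '.join(f'{x:.4f}' for x in o[:3])+', '+', '.join(f'{x:.2f}' for x in o[3:])+',G' for o in out[i:i+5])+']')
E
python3 - <<'E'
from plan import *
s=robot.read_state();M=R.from_rotvec(s['orientation']).as_matrix();print(M.round(3))
for f in (1,-1):
    Q=tilt_ori(-4.76,20,f);print(f,Q.as_matrix().round(2).tolist(),np.degrees((R.from_matrix(M).inv()*Q).magnitude()))
Q=min([tilt_ori(-4.76,20,f) for f in (1,-1)],key=lambda Q:(R.from_matrix(M).inv()*Q).magnitude())
a=Q.as_matrix()[:,1]
tgt=np.array([.486,-.192,.068])-.13*a
print(tgt)
steps([([.28,-.40,.26],Q),(tgt,Q)],[10,10])
E
```

```text
[[-0.973 -0.     0.23 ]
 [-0.23   0.    -0.973]
 [ 0.    -1.    -0.   ]]
1 [[0.94, 0.34, 0.08], [-0.08, -0.03, 1.0], [0.34, -0.94, -0.0]] 162.23819008881318
-1 [[-0.94, 0.34, -0.08], [0.08, -0.03, -1.0], [-0.34, -0.94, 0.0]] 26.87140499130504
[ 0.44169073 -0.1883104   0.19016004]
now 1.15 [ 0.1378 -0.584   0.2376] [ 0.5  0.3 -0.3] open 0.093 max 0.0224 1.98
[-0.0181, -0.0022, -0.0146, 0.31, 1.79, 1.98,G, -0.0177, -0.0017, -0.0152, 0.31, 1.79, 1.98,G, -0.0172, -0.0012, -0.0157, 0.31, 1.79, 1.98,G, -0.0168, -0.0007, -0.0162, 0.31, 1.79, 1.98,G, -0.0163, -0.0002, -0.0168, 0.31, 1.79, 1.98,G]
[-0.0157, 0.0003, -0.0173, 0.31, 1.79, 1.98,G, -0.0152, 0.0007, -0.0177, 0.31, 1.79, 1.98,G, -0.0146, 0.0011, -0.0182, 0.31, 1.79, 1.98,G, -0.0140, 0.0015, -0.0187, 0.31, 1.79, 1.98,G, -0.0133, 0.0019, -0.0191, 0.31, 1.79, 1.98,G]
[-0.0111, 0.0115, -0.0224, 0.00, 0.00, 0.00,G, -0.0111, 0.0115, -0.0224, 0.00, 0.00, 0.00,G, -0.0111, 0.0115, -0.0224, 0.00, 0.00, 0.00,G, -0.0111, 0.0115, -0.0224, 0.00, 0.00, 0.00,G, -0.0111, 0.0115, -0.0224, 0.00, 0.00, 0.00,G]
[-0.0111, 0.0115, -0.0224, 0.00, 0.00, 0.00,G, -0.0111, 0.0115, -0.0224, 0.00, 0.00, 0.00,G, -0.0111, 0.0115, -0.0224, 0.00, 0.00, 0.00,G, -0.0111, 0.0115, -0.0224, 0.00, 0.00, 0.00,G, -0.0111, 0.0115, -0.0224, 0.00, 0.00, 0.00,G]
```

Request:
carry_out(motion=[-0.036, -0.004, -0.03, 0.6, 3.6, 4, 1, -0.034, -0.002, -0.032, 0.6, 3.6, 4, 1, -0.032, 0, -0.034, 0.6, 3.6, 4, 1, -0.03, 0.002, -0.036, 0.6, 3.6, 4, 1, -0.027, 0.003, -0.038, 0.6, 3.6, 4, 1])

```text
t: 1.65
tool_pos: [0.281, -0.3953, 0.2565]
orientation: [0.482, 2.056, -2.071]
force: [1.4, 0.1, 1.0]
opening: 0.0931
```

Run:
```python
from plan import *
Q=tilt_ori(-4.76,20,-1);a=Q.as_matrix()[:,1]
steps([(np.array([.486,-.192,.068])-.13*a,Q)],[10])
```

```text
now 1.65 [ 0.281  -0.3953  0.2565] [1.4 0.1 1. ] open 0.0931 max 0.0221 0.11
[-0.0106, 0.0114, -0.0221, 0.03, -0.11, -0.07,G, -0.0107, 0.0113, -0.0221, 0.03, -0.11, -0.07,G, -0.0107, 0.0113, -0.0221, 0.03, -0.11, -0.07,G, -0.0108, 0.0113, -0.0221, 0.03, -0.11, -0.07,G, -0.0108, 0.0113, -0.0221, 0.03, -0.11, -0.07,G]
[-0.0109, 0.0112, -0.0220, 0.03, -0.11, -0.07,G, -0.0109, 0.0112, -0.0220, 0.03, -0.11, -0.07,G, -0.0110, 0.0112, -0.0220, 0.03, -0.11, -0.07,G, -0.0111, 0.0112, -0.0220, 0.03, -0.11, -0.07,G, -0.0111, 0.0111, -0.0220, 0.03, -0.11, -0.07,G]
```

Tracking is excellent.

Request:
carry_out(motion=[-0.0215, 0.0226, -0.044, 0.1, -0.2, -0.1, 1, -0.0215, 0.0226, -0.044, 0, -0.2, -0.1, 1, -0.0215, 0.0226, -0.044, 0.1, -0.2, -0.1, 1, -0.0215, 0.0226, -0.044, 0, -0.2, -0.1, 1, -0.0215, 0.0226, -0.044, 0.1, -0.2, -0.1, 1])

```text
t: 2.15
tool_pos: [0.4312, -0.204, 0.198]
orientation: [0.475, 2.034, -2.086]
force: [0.3, -1.3, 0.1]
opening: 0.0929
```

```bash
cat >> h.py <<'E'
def projw(P):
    K,p,Rm=cam('wrist');c=(np.atleast_2d(P)-p)@Rm
    r=np.linalg.norm(c[:,:2],axis=1);th=np.arctan2(r,c[:,2])
    return np.c_[K[0,2]+K[0,0]*th*c[:,0]/r,K[1,2]+K[1,1]*th*c[:,1]/r]
def rayw(uv):
    K,p,Rm=cam('wrist');d=(np.array(uv)-K[:2,2])/K[0,0];r=np.linalg.norm(d)
    return p,Rm@np.r_[np.sin(r)*d/r,np.cos(r)]
E
python3 - <<'E'
from plan import *
from fit import Rb,ballpt
K,p,Rm=cam('wrist');im=imaging.read_camera('wrist');cv2.imwrite('pics/w1.png',im)
s=robot.read_state();print(s['t'],s['tool_pos'],p)
for t in ['stand_ball','stand','board_mid']:
    for d in models.outline_of('wrist',t)[:3]: 
        y,x=np.where(d['pixels']);print(t,round(d['confidence'],2),np.round(d['pixel']),d['pixels'].sum(),x.min(),x.max(),y.min(),y.max())
rot=Rb(np.radians(-4.756),np.radians(25));m=np.array([.5543,-.1952,.1164])
B=np.array([[-.006,.065,.09],[-.006,-.065,.09],[-.006,.065,-.09],[-.006,-.065,-.09],ballpt(0),[-.018,0,.04]])
print(projw(rot.apply(B)+m).round(1))
E
```

```text
2.2 [ 0.43440175 -0.19604031  0.19567129] [ 0.45936987 -0.20548806  0.36451591]
stand_ball 0.94 [188.   8.] 389 174 196 0 22
stand_ball 0.79 [324. 349.] 482 314 342 304 364
stand_ball 0.77 [292. 139.] 3008 272 309 75 209
stand 0.77 [324. 351.] 435 314 337 304 364
stand 0.67 [186.  13.] 398 175 196 0 23
stand 0.55 [291. 138.] 2961 272 309 75 208
board_mid 0.91 [184.  11.] 1954 154 245 0 42
board_mid 0.62 [ 47. 281.] 276 38 63 275 290
board_mid 0.62 [313. 344.] 5390 261 386 282 381
[[187.7  21.2]
 [386.8  14. ]
 [237.4 168.5]
 [357.5 167.5]
 [295.1 188.6]
 [288.   80.9]]
```

View pics/w1.png

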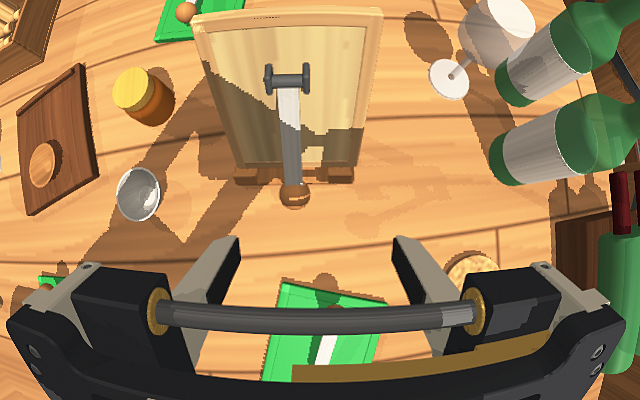

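Run:
```python
from plan import *
Q=tilt_ori(-4.76,22,-1);a=Q.as_matrix()[:,1];b=np.array([.484,-.190,.068])
steps([(b-.06*a,Q),(b,Q)],[5,5])
```

```text
now 2.35 [ 0.4308 -0.2036  0.1976] [ 0.  -0.5 -0.4] open 0.0929 max 0.0159 0.27
[-0.0003, 0.0159, -0.0037, -0.10, -0.05, 0.27,G, -0.0002, 0.0159, -0.0037, -0.10, -0.05, 0.27,G, -0.0001, 0.0159, -0.0037, -0.10, -0.05, 0.27,G, -0.0000, 0.0159, -0.0037, -0.10, -0.05, 0.27,G, 0.0000, 0.0159, -0.0036, -0.10, -0.05, 0.27,G]
[0.0000, 0.0120, -0.0000, 0.00, 0.00, 0.00,G, 0.0000, 0.0120, -0.0000, 0.00, 0.00, 0.00,G, 0.0000, 0.0120, -0.0000, 0.00, 0.00, 0.00,G, 0.0000, 0.0120, -0.0000, 0.00, 0.00, 0.00,G, 0.0000, 0.0120, -0.0000, 0.00, 0.00, 0.00,G]
```

Request:
carry_out(motion=[0, 0.016, -0.0037, -0.1, 0, 0.3, 1, 0, 0.016, -0.0037, -0.1, 0, 0.3, 1, 0, 0.016, -0.0037, -0.1, 0, 0.3, 1, 0, 0.016, -0.0037, -0.1, 0, 0.2, 1, 0, 0.016, -0.0037, -0.1, 0, 0.2, 1])

```text
t: 2.85
tool_pos: [0.4613, -0.1997, 0.1276]
orientation: [0.508, 2.017, -2.071]
force: [-0.2, 0.0, 0.3]
opening: 0.0929
```

Run:
```python
from plan import *
from fit import Rb,ballpt
im=imaging.read_camera('wrist');K,p,Rm=cam('wrist');im=imaging.read_camera('wrist')
rot=Rb(np.radians(-4.756),np.radians(25));m=np.array([.5543,-.1952,.1164])
B=np.array([[-.006,.065,-.09],[-.006,-.065,-.09],ballpt(0),ballpt(.05),[-.018,0,.04]])
P=projw(rot.apply(B)+m);print(P.round(1));print(projw([.484,-.19,.068]))
for q in P: cv2.circle(im,tuple(int(round(v)) for v in q),2,(255,0,255),-1)
cv2.imwrite('pics/w2.png',im)
Q=tilt_ori(-4.76,22,-1);a=Q.as_matrix()[:,1];b=np.array([.484,-.190,.068])
steps([(b,Q)],[5])
```

```text
[[225.1 193.2]
 [378.5 190.8]
 [299.6 222.1]
 [299.5 228.4]
 [289.4  72.8]]
[[300.5788449  224.68021669]]
now 2.95 [ 0.4601 -0.1984  0.1255] [-0.   0.  -1.3] open 0.0932 max 0.0124 0.16
[0.0001, 0.0124, -0.0022, -0.11, -0.16, -0.05,G, 0.0001, 0.0124, -0.0022, -0.11, -0.16, -0.05,G, 0.0001, 0.0124, -0.0021, -0.11, -0.16, -0.05,G, 0.0000, 0.0124, -0.0021, -0.11, -0.16, -0.05,G, 0.0000, 0.0124, -0.0021, -0.11, -0.16, -0.05,G]
```

View pics/w2.png

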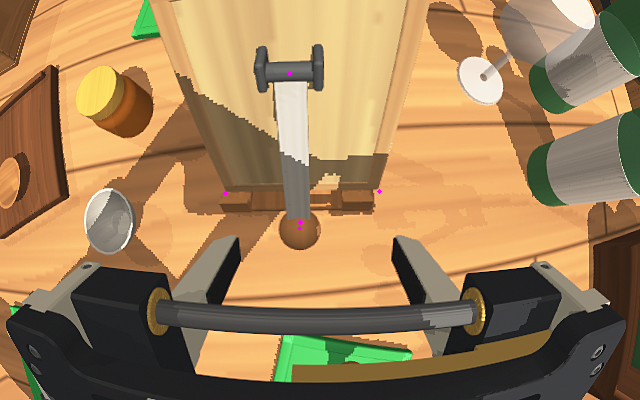

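Run:
```python
from plan import *
from fit import Rb,ballpt
rot=Rb(np.radians(-4.756),np.radians(25));m=np.array([.5543,-.1952,.1164])
for th in (0,.04,.07,.1,.575): print(th,(rot.apply(ballpt(th))+m).round(4),proj('top',rot.apply(ballpt(th))+m).round(1),projw(rot.apply(ballpt(th))+m).round(1))
Q=tilt_ori(-4.76,22,-1);b=np.array([.480,-.190,.073])
steps([(b,Q)],[5])
```

```text
0 [ 0.4859 -0.1895  0.0684] [[395.8 217.7]] [[299.6 222.1]]
0.04 [ 0.4823 -0.1892  0.0713] [[395.9 219. ]] [[299.5 227.2]]
0.07 [ 0.4797 -0.189   0.0735] [[396. 220.]] [[299.4 230.9]]
0.1 [ 0.4771 -0.1888  0.0758] [[396.1 220.9]] [[299.3 234.7]]
0.575 [ 0.4472 -0.1863  0.1208] [[398.6 232.4]] [[296.4 290.6]]
now 2.95 [ 0.4601 -0.1984  0.1255] [-0.   0.  -1.3] open 0.0932 max 0.0112 0.16
[0.0005, 0.0111, -0.0021, -0.11, -0.16, -0.05,G, 0.0004, 0.0112, -0.0021, -0.11, -0.16, -0.05,G, 0.0004, 0.0112, -0.0021, -0.11, -0.16, -0.05,G, 0.0004, 0.0112, -0.0021, -0.11, -0.16, -0.05,G, 0.0004, 0.0112, -0.0020, -0.11, -0.16, -0.05,G]
```

Request:
carry_out(motion=[0.0004, 0.0112, -0.0021, -0.1, -0.2, -0.1, 1, 0.0004, 0.0112, -0.0021, -0.1, -0.2, 0, 1, 0.0004, 0.0112, -0.0021, -0.1, -0.2, -0.1, 1, 0.0004, 0.0112, -0.0021, -0.1, -0.2, 0, 1, 0.0004, 0.0112, -0.0021, -0.1, -0.1, 0, 1])

```text
t: 3.45
tool_pos: [0.4821, -0.1951, 0.0737]
orientation: [0.49, 2.017, -2.064]
force: [0.5, 0.8, -0.4]
opening: 0.0928
```

Request:
carry_out(motion=[0, 0, 0, 0, 0, 0, 0.2, 0, 0, 0, 0, 0, 0, -0.3, 0, 0, 0, 0, 0, 0, -0.6, 0, 0, 0, 0, 0, 0, -1, 0, 0, 0, 0, 0, 0, -1], squeeze=8)

```text
t: 3.95
tool_pos: [0.4819, -0.1939, 0.0719]
orientation: [0.486, 2.02, -2.063]
force: [-0.7, -0.3, -0.6]
opening: 0.0573
```

Run:
```python
from plan import *
im=imaging.read_camera('wrist');cv2.imwrite('pics/w3.png',im);s=robot.read_state();print(s['tool_pos'],s['opening'],s['force'],s['t'])
```

```text
[ 0.48194297 -0.19399243  0.07203786] 0.05364126316757822 [-0.50873552 -0.44158226  0.22817094] 4.0
```

View pics/w3.png

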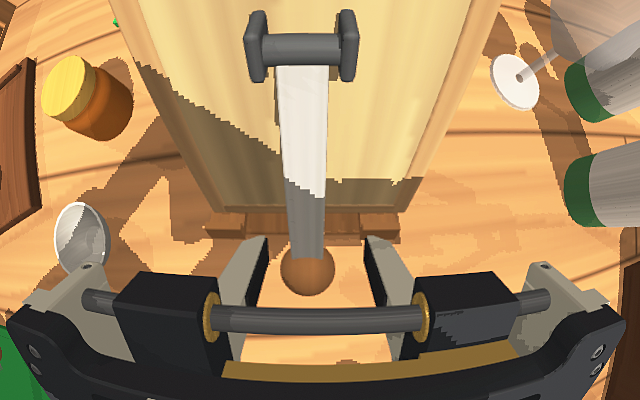

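Request:
carry_out(motion=[0, 0, -0.0035, 0, 0, 0, -0.1, 0, 0, 0, 0, 0, 0, -1, 0, 0, 0, 0, 0, 0, -1, 0, 0, 0, 0, 0, 0, -1, 0, 0, 0, 0, 0, 0, -1], squeeze=8)

```text
t: 4.5
tool_pos: [0.4826, -0.1902, 0.0729]
orientation: [0.487, 2.019, -2.062]
force: [0.4, 0.9, 0.1]
opening: 0.0292
```

Run:
```python
from plan import *
im=imaging.read_camera('wrist');cv2.imwrite('pics/w4.png',im);s=robot.read_state();print(s['tool_pos'],s['opening'],s['force'],s['t'])
```

```text
[ 0.48259416 -0.19025771  0.07287185] 0.02908186150221815 [1.04577377 0.33840106 0.05215874] 4.55
```

View pics/w4.png

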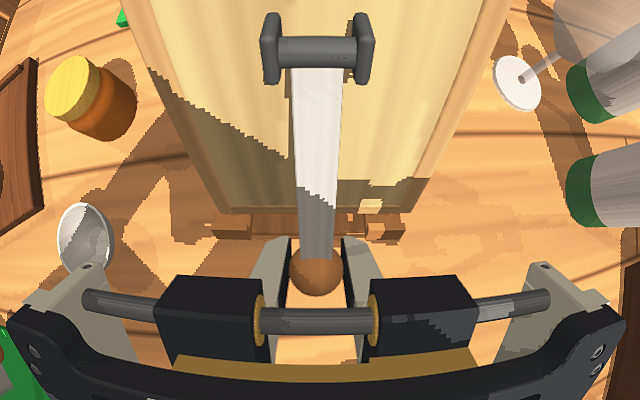

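Run:
```python
from plan import *
from fit import Rb,ballpt
rot=Rb(np.radians(-4.756),np.radians(25));m=np.array([.5543,-.1952,.1164])
s=robot.read_state();p=s['tool_pos'];Q=R.from_rotvec(s['orientation'])
h=rot.apply([-.018,0,.04])+m
l=rot.inv().apply(p-h);print('leg in board',l,np.linalg.norm(l[[0,2]]),'th',np.arctan2(-l[0],-l[2])-np.radians(12))
th0=np.arctan2(-l[0],-l[2])-np.radians(12)
way=[]
def at(th):
    a=th+np.radians(12);rad=np.linalg.norm(l[[0,2]])
    P=h+rot.apply([-rad*np.sin(a),l[1],-rad*np.cos(a)]);ax=rot.apply([0,1,0])
    return P,R.from_rotvec(ax*(th-th0))*Q
    # sign check below
for th in np.linspace(th0,.60,11)[1:]: way.append(at(th))
print(way[0][0],way[-1][0],way[-1][1].as_matrix()[:,1])
steps(way,[1]*10)
```

```text
leg in board [-0.02873939 -0.00102004 -0.10982293] 0.11352105235236407 th 0.0465093920236736
[ 0.47788704 -0.18986608  0.07701421] [ 0.44759757 -0.18734603  0.12400853] [-0.16400113  0.00850123 -0.98642352]
now 4.55 [ 0.4826 -0.1903  0.0729] [1.  0.3 0.1] open 0.0291 max 0.0056 3.17
[0.0028, -0.0056, 0.0000, 0.00, -0.02, -3.17,G, 0.0028, -0.0056, 0.0000, 0.00, -0.02, -3.17,G, 0.0028, -0.0056, 0.0000, 0.00, -0.02, -3.17,G, 0.0028, -0.0056, 0.0000, 0.00, -0.02, -3.17,G, 0.0028, -0.0056, 0.0000, 0.00, -0.02, -3.17,G]
[0.0028, -0.0056, 0.0000, 0.00, -0.02, -3.17,G, 0.0028, -0.0056, 0.0000, 0.00, -0.02, -3.17,G, 0.0028, -0.0056, 0.0000, 0.00, -0.02, -3.17,G, 0.0028, -0.0056, 0.0000, 0.00, -0.02, -3.17,G, 0.0028, -0.0056, 0.0000, 0.00, -0.02, -3.17,G]
```

Request:
carry_out(motion=[0.0028, -0.0056, 0, 0, 0, -3.17, -1, 0.0028, -0.0056, 0, 0, 0, -3.17, -1, 0.0028, -0.0056, 0, 0, 0, -3.17, -1, 0.0028, -0.0056, 0, 0, 0, -3.17, -1, 0.0028, -0.0056, 0, 0, 0, -3.17, -1], squeeze=10)

```text
t: 5.05
tool_pos: [0.4611, -0.1883, 0.0968]
orientation: [0.212, 2.197, -2.218]
force: [1.7, 1.6, -1.3]
opening: 0.0293
```

```bash
cat > arc.py <<'E'
from plan import *
from fit import Rb,ballpt
import sys
rot=Rb(np.radians(-4.756),np.radians(25));m=np.array([.5543,-.1952,.1164])
s=robot.read_state();p=s['tool_pos'];Q=R.from_rotvec(s['orientation'])
h=rot.apply([-.018,0,.04])+m
l=rot.inv().apply(p-h);th0=np.arctan2(-l[0],-l[2])-np.radians(12);print('leg in board',l,np.linalg.norm(l[[0,2]]),'th',th0)
end=float(sys.argv[1]);n=int(sys.argv[2]);way=[]
for th in np.linspace(th0,end,n+1)[1:]:
    a=th+np.radians(12);rad=.1135
    way.append((h+rot.apply([-rad*np.sin(a),l[1],-rad*np.cos(a)]),R.from_rotvec(rot.apply([0,1,0])*(th-th0))*Q))
steps(way,[1]*n)
im=imaging.read_camera('wrist');cv2.imwrite(sys.argv[3],im)
print(robot.read_state()['force'])
E
python3 arc.py .6 5 pics/w5.png
```

```text
leg in board [-0.05841276 -0.00086221 -0.09728529] 0.11347456876074895 th 0.33129429461711674
now 5.05 [ 0.4611 -0.1883  0.0968] [ 1.7  1.6 -1.3] open 0.0293 max 0.0055 3.08
[0.0027, -0.0054, 0.0000, 0.01, -0.02, -3.08,G, 0.0027, -0.0055, 0.0000, 0.01, -0.02, -3.08,G, 0.0027, -0.0055, 0.0000, 0.01, -0.02, -3.08,G, 0.0027, -0.0055, 0.0000, 0.01, -0.02, -3.08,G, 0.0027, -0.0055, 0.0000, 0.01, -0.02, -3.08,G]
[-4.27830122  2.40355379 -1.24187327]
```

View pics/w5.png

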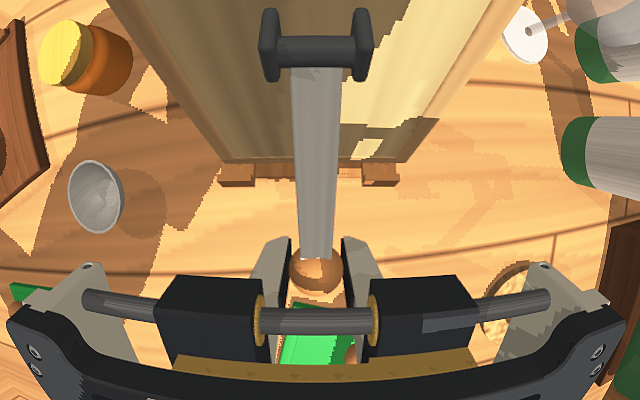

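Request:
carry_out(motion=[0.0027, -0.0055, 0, 0, 0, -3.1, -1, 0.0027, -0.0055, 0, 0, 0, -3.1, -1, 0.0027, -0.0055, 0, 0, 0, -3.1, -1, 0.0027, -0.0055, 0, 0, 0, -3.1, -1, 0.0027, -0.0055, 0, 0, 0, -3.1, -1])

```text
t: 5.6
tool_pos: [0.4485, -0.1873, 0.1246]
orientation: [0.089, -2.095, 2.089]
force: [2.3, -1.2, -3.5]
opening: 0.0291
```

```bash
python3 arc.py .65 5 pics/w6.png; python3 -c "
from h import *
b=imaging.read_camera('scene');cv2.imwrite('pics/c6.png',cv2.resize(b[190:310,200:340],None,fx=5,fy=5,interpolation=cv2.INTER_CUBIC))"
```

```text
leg in board [-0.08163858 -0.00088821 -0.07738373] 0.11248599586908302 th 0.6027086196304843
now 5.6 [ 0.4485 -0.1873  0.1246] [ 2.3 -1.2 -3.5] open 0.0291 max 0.0014 0.54
[0.0014, -0.0005, 0.0000, 0.00, -0.00, -0.54,G, 0.0005, -0.0009, 0.0000, 0.00, -0.00, -0.54,G, 0.0005, -0.0009, 0.0000, 0.00, -0.00, -0.54,G, 0.0005, -0.0009, 0.0000, 0.00, -0.00, -0.54,G, 0.0005, -0.0009, 0.0000, 0.00, -0.00, -0.54,G]
[-3.59562942 -0.07345198  0.71653079]
```

View pics/w6.png

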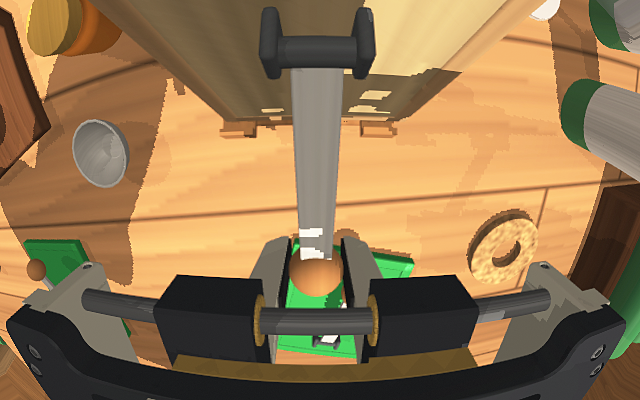

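View pics/c6.png

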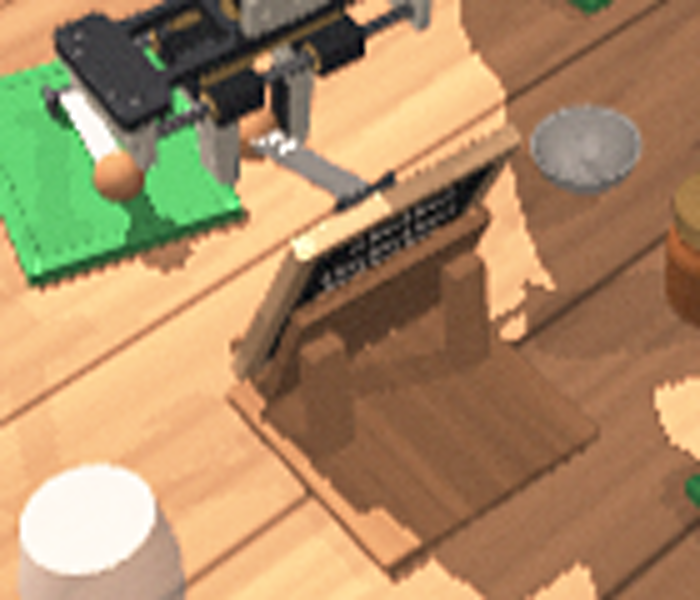

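Request:
carry_out(motion=[0.0007, -0.0012, 0, 0, 0, -0.6, -1, 0.0006, -0.0011, 0, 0, 0, -0.6, -1, 0.0006, -0.0011, 0, 0, 0, -0.6, -1, 0.0006, -0.0011, 0, 0, 0, -0.6, -1, 0.0006, -0.0011, 0, 0, 0, -0.6, -1])

```text
t: 6.2
tool_pos: [0.4475, -0.1873, 0.1299]
orientation: [0.138, -2.072, 2.062]
force: [2.9, -0.5, -2.4]
opening: 0.0287
```

```bash
python3 arc.py .65 5 pics/w7.png; python3 -c "
from h import *
b=imaging.read_camera('scene');cv2.imwrite('pics/c7.png',cv2.resize(b[190:310,200:340],None,fx=5,fy=5,interpolation=cv2.INTER_CUBIC))
fs=[]
for i in range(4): imaging.read_camera('top');fs.append(robot.read_state()['force'])
print(np.round(fs,1))"
```

```text
leg in board [-0.08475956 -0.00094247 -0.07304146] 0.11188939753871317 th 0.6500812829088203
now 6.2 [ 0.4475 -0.1873  0.1299] [ 2.9 -0.5 -2.4] open 0.0287 max 0.0014 0.0
[0.0014, 0.0008, 0.0000, -0.00, 0.00, 0.00,G, -0.0000, 0.0000, -0.0000, -0.00, 0.00, 0.00,G, -0.0000, 0.0000, -0.0000, -0.00, 0.00, 0.00,G, -0.0000, 0.0000, -0.0000, -0.00, 0.00, 0.00,G, -0.0000, 0.0000, -0.0000, -0.00, 0.00, 0.00,G]
[ 1.20983651 -0.16812338 -1.93932992]
[[ 1.8  0.5 -0.9]
 [ 1.   0.2 -0.4]
 [ 2.4 -1.3 -0.6]
 [ 2.3 -0.2 -0.9]]
```

View pics/w7.png

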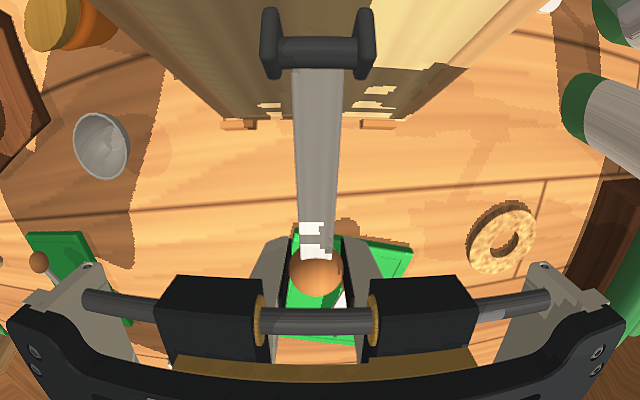

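View pics/c7.png

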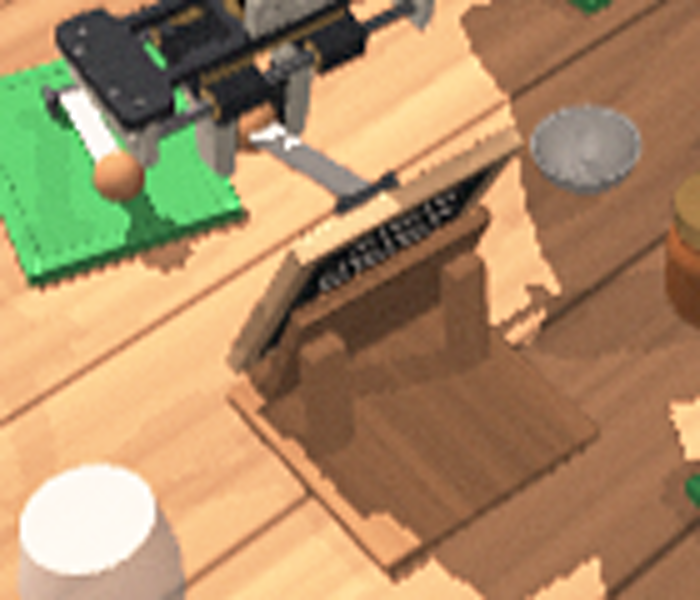

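Request:
carry_out(motion=[-0.0006, 0.0011, 0, 0, 0, 0.6, -1, -0.0006, 0.0011, 0, 0, 0, 0.6, -1, 0, 0, 0, 0, 0, 0, -0.2, 0, 0, 0, 0, 0, 0, 0.3, 0, 0, 0, 0, 0, 0, 1])

```text
t: 7.0
tool_pos: [0.447, -0.1872, 0.1273]
orientation: [0.116, -2.083, 2.073]
force: [0.2, -0.4, -0.0]
opening: 0.0487
```

Request:
carry_out(motion=[0, 0, 0, 0, 0, 0, 1, 0, -0.01, 0, 0, 0, 0, 1, 0, -0.035, 0, 0, 0, 0, 1, 0, -0.045, 0, 0, 0, 0, 1, 0, -0.045, 0, 0, 0, 0, 1])

```text
t: 7.5
tool_pos: [0.4695, -0.187, 0.2573]
orientation: [0.131, -2.081, 2.059]
force: [0.4, 0.1, -0.3]
opening: 0.0885
```

Run:
```python
from h import *
for n,sl,k in (('scene',np.s_[180:310,190:350],4),('top',np.s_[150:250,355:455],5)):
    b=imaging.read_camera(n);cv2.imwrite(f'pics/{n}8.png',cv2.resize(b[sl],None,fx=k,fy=k,interpolation=cv2.INTER_CUBIC));cv2.imwrite(f'pics/{n}8f.png',b)
b=imaging.read_camera('wrist');cv2.imwrite('pics/w8.png',b)
s=robot.read_state();print(s['t'],s['tool_pos'],s['orientation'],s['q'].round(2))
```

```text
7.65 [ 0.47221745 -0.18818493  0.26033753] [ 0.1223278  -2.08190183  2.06717451] [-0.43  0.07  1.53 -0.07  1.74  1.22]
```

View pics/scene8.png

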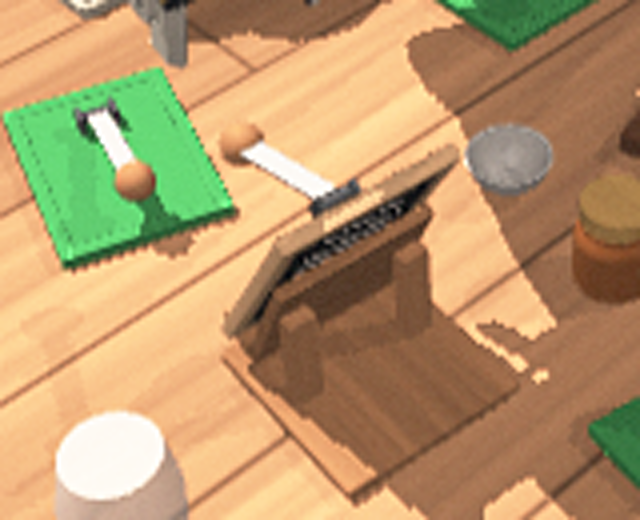

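View pics/w8.png

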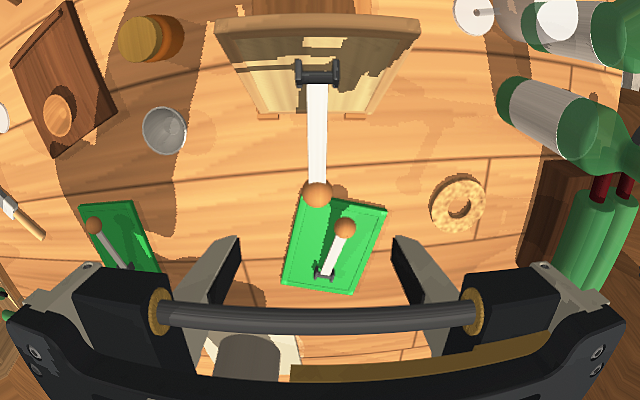

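View pics/top8.png

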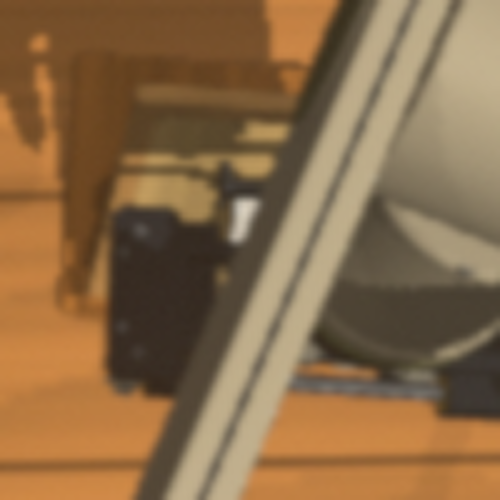

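Run:
```python
from h import *
from fit import *
a=cv2.imread('pics/scene0.png');b=cv2.imread('pics/scene8f.png')
rot=Rb(np.radians(-4.756),np.radians(25));m=np.array([.5543,-.1952,.1164])
C=[[x,y,z] for x in(-.006,.006) for y in(-.065,.065) for z in(-.09,.09)]
out=[]
for im in (a,b):
    c=cv2.resize(im[215:285,235:315],None,fx=5,fy=5,interpolation=cv2.INTER_CUBIC)
    if im is b:
        for P in list(rot.apply(C)+m)+[rot.apply(ballpt(.575))+m]:
            u=(proj('scene',P)[0]-[235,215]+.5)*5-.5
            cv2.circle(c,tuple(int(v) for v in u.round()),3,(255,0,255),-1)
    out.append(c)
cv2.imwrite('pics/cmp.png',np.hstack(out))
```

```text
(no output)
```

View pics/cmp.png

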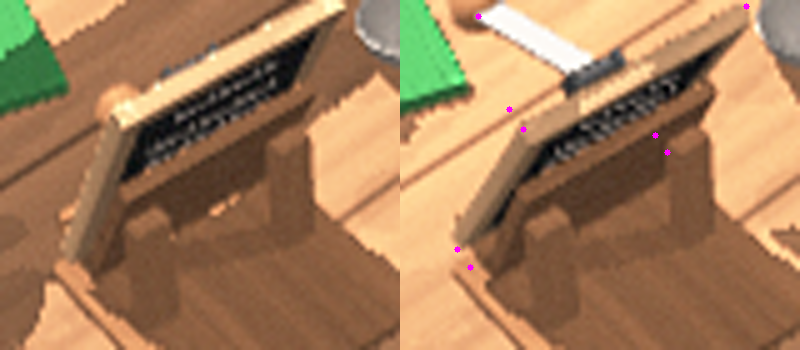

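Run:
```python
from h import *
b=imaging.read_camera('wrist');cv2.imwrite('pics/w9.png',b)
K,p,Rm=cam('wrist');np.savez('w9.npz',p=p,Rm=Rm,K=K)
cv2.imwrite('pics/w9c.png',cv2.resize(b[0:130,200:440],None,fx=3.3,fy=3.3,interpolation=cv2.INTER_CUBIC))
b=cv2.imread('pics/scene8f.png')
cv2.imwrite('pics/s9c.png',cv2.resize(b[205:275,235:315],None,fx=8,fy=8,interpolation=cv2.INTER_CUBIC))
```

```text
(no output)
```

View pics/w9c.png

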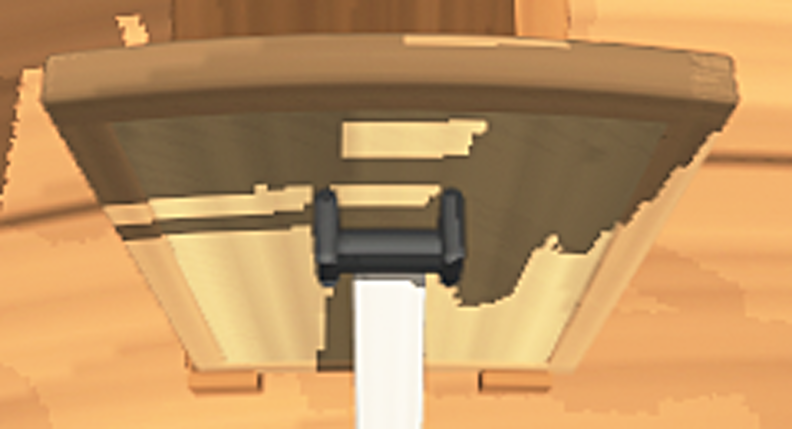

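View pics/s9c.png

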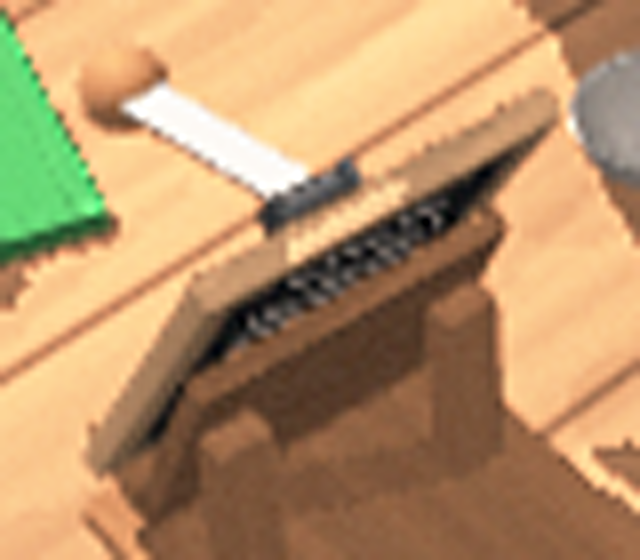

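```bash
cat > fit9.py <<'E'
from fit import *
W=np.load('w9.npz')
def pw(P):
    K,p,Rm=W['K'],W['p'],W['Rm'];c=(np.atleast_2d(P)-p)@Rm
    r=np.linalg.norm(c[:,:2],axis=1);th=np.arctan2(r,c[:,2])
    return np.c_[K[0,2]+K[0,0]*th*c[:,0]/r,K[1,2]+K[1,1]*th*c[:,1]/r]
B=np.array
cs=lambda u,v:f(u,v,8,235,205);cw=lambda u,v:f(u,v,3.3,200,0)
obs=[('scene',B([-.006,-.065,.09]),cs(190,287)),('scene',B([.006,-.065,.09]),cs(210,314)),('scene',B([-.006,.065,.09]),cs(538,90)),('scene',B([.006,.065,.09]),cs(557,118)),
('scene',B([.006,-.065,-.09]),cs(112,470)),('scene',B([-.006,-.065,-.09]),cs(90,458)),('scene','ball',cs(118,88)),
('w',B([.006,.065,.09]),cw(45,60)),('w',B([.006,-.065,.09]),cw(737,58)),('w',B([-.006,.065,.09]),cw(43,98)),('w',B([-.006,-.065,.09]),cw(737,105)),
('w',B([-.006,.065,-.09]),cw(190,368)),('w',B([-.006,-.065,-.09]),cw(575,375)),('w',B([-.018,0,.04]),cw(393,248)),('w','ball',B([317,194.]))]
def res(p):
    rot=R.from_euler('ZYX',p[3:6]);r=[]
    for n,P,uv in obs:
        P=ballpt(p[6]) if isinstance(P,str) else P
        P=rot.apply(P)+p[:3];r.append((pw(P) if n=='w' else proj(n,P))[0]-uv)
    return np.array(r).ravel()
s=least_squares(res,[.55,-.195,.12,-.08,.5,0,.57],loss='soft_l1')
print(s.x[:3],np.degrees(s.x[3:6]),s.x[6]);print(res(s.x).round(1))
rot=R.from_euler('ZYX',s.x[3:6])
for P in ([-.006,0,-.09],[.006,0,-.09],[0,0,.09]): print((rot.apply(P)+s.x[:3]).round(4))
E
python3 fit9.py
```

```text
[ 0.55313153 -0.19568451  0.11210921] [-4.53292848 30.45339857  0.95803449] 0.5981687604806536
[-0.8  0.5 -0.5  1.5  0.4  0.1  0.7  0.6 -1.7  2.9 -1.3  0.6  0.4 -0.2
  0.2 -2.7  0.  -0.8 -1.5  1.4  2.5  0.5  1.2  1.3 -1.9 -1.  -1.   0.7
 -0.4 -0. ]
[ 0.5026 -0.1902  0.0376]
[ 0.5129 -0.191   0.0315]
[ 0.5985 -0.2008  0.1897]
```

```bash
cat > pick.py <<'E'
from plan import *
Bm=np.array([.5531,-.1957,.1121]);Br=R.from_euler('ZY',np.radians([-4.6,30]))
M=Br.as_matrix();Qp=ori(-M[:,2],M[:,0])
Pp=Br.apply([0,0,.078])+Bm
E
python3 - <<'E'
from pick import *
print(Pp,M[:,2])
steps([(Pp+.075*M[:,2],Qp)],[15])
E
```

```text
[ 0.59197438 -0.19882776  0.17964998] [ 0.49838944 -0.04009946  0.8660254 ]
now 7.7 [ 0.4709 -0.1877  0.2577] [ 0.8 -0.2 -0.6] open 0.0931 max 0.0106 5.97
[-0.0106, -0.0013, 0.0000, -0.94, -5.97, -0.95,G, -0.0105, -0.0015, 0.0011, -0.94, -5.97, -0.95,G, -0.0103, -0.0017, 0.0022, -0.94, -5.97, -0.95,G, -0.0100, -0.0019, 0.0032, -0.94, -5.97, -0.95,G, -0.0096, -0.0022, 0.0042, -0.94, -5.97, -0.95,G]
[-0.0090, -0.0024, 0.0051, -0.94, -5.97, -0.95,G, -0.0084, -0.0026, 0.0060, -0.94, -5.97, -0.95,G, -0.0077, -0.0029, 0.0068, -0.94, -5.97, -0.95,G, -0.0069, -0.0031, 0.0075, -0.94, -5.97, -0.95,G, -0.0060, -0.0033, 0.0081, -0.94, -5.97, -0.95,G]
[-0.0051, -0.0036, 0.0086, -0.94, -5.97, -0.95,G, -0.0041, -0.0038, 0.0090, -0.94, -5.97, -0.95,G, -0.0031, -0.0040, 0.0094, -0.94, -5.97, -0.95,G, -0.0021, -0.0042, 0.0096, -0.94, -5.97, -0.95,G, -0.0010, -0.0044, 0.0096, -0.94, -5.97, -0.95,G]
```

Request:
carry_out(motion=[-0.0106, -0.008, 0, -0.9, -6, -0.9, 1, -0.0105, -0.008, 0.001, -0.9, -6, -0.9, 1, -0.0103, -0.008, 0.002, -0.9, -6, -0.9, 0.5, -0.01, -0.008, 0.003, -0.9, -6, -1, 0.2, -0.0096, -0.006, 0.004, -0.9, -6, -1, 0.1])

```text
t: 8.2
tool_pos: [0.5277, -0.1912, 0.2762]
orientation: [-0.779, 2.231, -1.901]
force: [1.1, 0.3, 0.6]
opening: 0.0738
```

Request:
carry_out(motion=[-0.009, -0.002, 0.005, -0.9, -6, -0.9, 0.1, -0.0084, -0.002, 0.006, -0.9, -6, -0.9, 0.1, -0.0077, -0.002, 0.007, -0.9, -6, -0.9, 0.1, -0.007, -0.002, 0.0075, -0.9, -6, -1, 0.1, -0.006, -0.002, 0.008, -0.9, -6, -1, 0.1])

```text
t: 8.7
tool_pos: [0.5775, -0.1935, 0.259]
orientation: [-1.253, 1.971, -1.391]
force: [0.6, 0.1, 0.1]
opening: 0.0513
```

Run:
```python
from pick import *
print(robot.read_state()['q'].round(2))
steps([(Pp+.075*M[:,2],Qp)],[5])
```

```text
[-0.37  0.6   0.93 -0.08  2.06  0.18]
now 8.7 [ 0.5775 -0.1935  0.259 ] [0.6 0.1 0.1] open 0.0513 max 0.0106 5.44
[-0.0043, -0.0020, 0.0098, -0.66, -5.44, -0.86,G, -0.0033, -0.0022, 0.0101, -0.66, -5.44, -0.86,G, -0.0023, -0.0023, 0.0104, -0.66, -5.44, -0.86,G, -0.0012, -0.0025, 0.0105, -0.66, -5.44, -0.86,G, -0.0002, -0.0026, 0.0106, -0.66, -5.44, -0.86,G]
```

Request:
carry_out(motion=[-0.004, -0.002, 0.0098, -0.7, -5.4, -0.9, 0.1, -0.003, -0.002, 0.01, -0.7, -5.4, -0.9, 0.1, -0.002, -0.0023, 0.0104, -0.6, -5.4, -0.9, 0.1, -0.001, -0.0025, 0.0105, -0.6, -5.4, -0.8, 0.1, 0, -0.0026, 0.0106, -0.7, -5.4, -0.8, 0.1])

```text
t: 9.2
tool_pos: [0.6266, -0.2018, 0.2338]
orientation: [-1.545, 1.66, -0.925]
force: [0.1, 0.5, 0.5]
opening: 0.0513
```

Run:
```python
from pick import *
b=imaging.read_camera('wrist')
K,p,_=cam('wrist');b=imaging.read_camera('wrist')
for P in ([-.006,.065,.09],[-.006,-.065,.09],[.006,.065,.09],[.006,-.065,.09],[0,0,.09],[-.018,0,.04]):
    u=projw(Br.apply(P)+Bm)[0];print(u.round(1));cv2.circle(b,tuple(int(v) for v in u.round()),2,(255,0,255),-1)
cv2.imwrite('pics/w10.png',b)
c=imaging.read_camera('scene');cv2.imwrite('pics/s10.png',cv2.resize(c[130:280,200:360],None,fx=4,fy=4,interpolation=cv2.INTER_CUBIC))
s=robot.read_state();Q=R.from_rotvec(s['orientation']);print(np.degrees((Q.inv()*Qp).as_rotvec()),Br.inv().apply(s['tool_pos']-Bm))
steps([(Pp,Qp)],[5])
```

```text
[301.1 134.8]
[300.8 304.7]
[320.  135.1]
[316.1 305.3]
[309.2 229.6]
[290.6 205.7]
[ 1.18937441  0.76821075 -0.13712437] [0.00342381 0.00024936 0.1412966 ]
now 9.35 [ 0.6265 -0.2014  0.2328] [ 1.  -0.1 -0.3] open 0.0513 max 0.0127 0.24
[0.0001, 0.0127, -0.0004, 0.24, 0.15, -0.03,G, 0.0001, 0.0127, -0.0005, 0.24, 0.15, -0.03,G, 0.0001, 0.0127, -0.0005, 0.24, 0.15, -0.03,G, 0.0001, 0.0127, -0.0006, 0.24, 0.15, -0.03,G, 0.0001, 0.0127, -0.0006, 0.24, 0.15, -0.03,G]
```

View pics/w10.png

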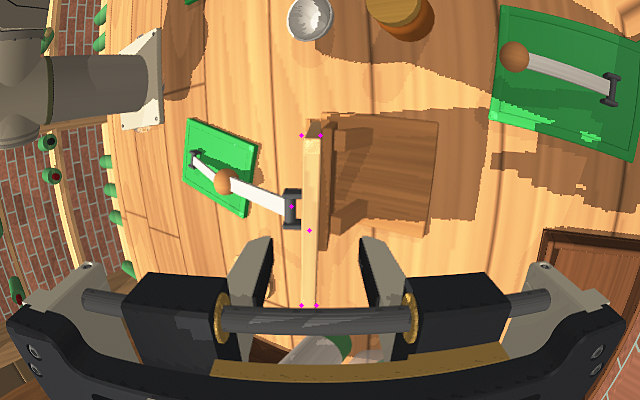

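View pics/s10.png

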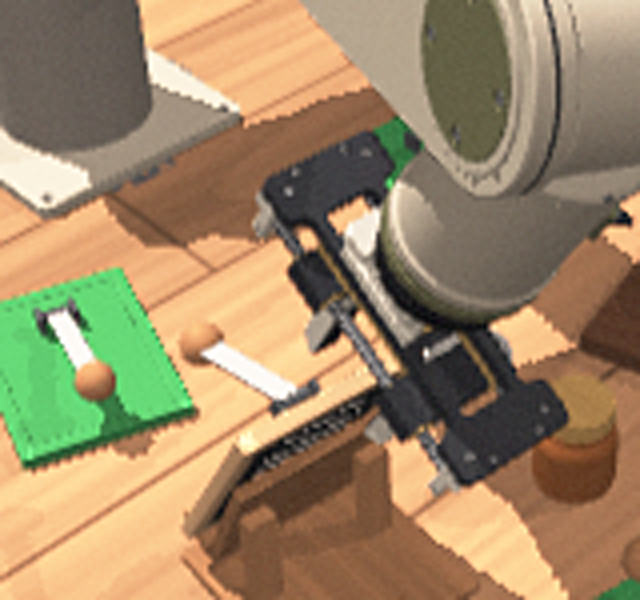

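Request:
carry_out(motion=[0, 0.0125, -0.0006, 0.2, 0.2, 0, 0.1, 0, 0.0125, -0.0006, 0.2, 0.2, 0, 0.1, 0, 0.0125, -0.0006, 0.2, 0.1, 0, 0.1, 0, 0.0125, -0.0006, 0.2, 0.1, 0, 0.1, 0, 0.0125, -0.0006, 0.2, 0.1, 0, 0.1])

```text
t: 9.85
tool_pos: [0.5891, -0.1986, 0.1805]
orientation: [-1.52, 1.672, -0.972]
force: [-0.2, 0.2, 0.0]
opening: 0.0513
```

Run:
```python
from pick import *
b=imaging.read_camera('wrist');cv2.imwrite('pics/w11.png',b)
c=imaging.read_camera('scene');cv2.imwrite('pics/s11.png',cv2.resize(c[130:280,200:360],None,fx=4,fy=4,interpolation=cv2.INTER_CUBIC))
s=robot.read_state();print(Br.inv().apply(s['tool_pos']-Bm),s['force'])
steps([(Pp,Qp)],[5])
```

```text
[-3.19328570e-03  5.99449848e-05  7.59399282e-02] [ 0.1681766  -0.91311652  0.02822369]
now 9.95 [ 0.5882 -0.1985  0.1795] [ 0.2 -0.9  0. ] open 0.0512 max 0.0006 0.2
[-0.0000, -0.0004, 0.0006, 0.02, -0.20, -0.06,G, 0.0000, -0.0004, 0.0006, 0.02, -0.20, -0.06,G, 0.0000, -0.0004, 0.0006, 0.02, -0.20, -0.06,G, 0.0000, -0.0004, 0.0006, 0.02, -0.20, -0.06,G, 0.0000, -0.0004, 0.0006, 0.02, -0.20, -0.06,G]
```

View pics/w11.png

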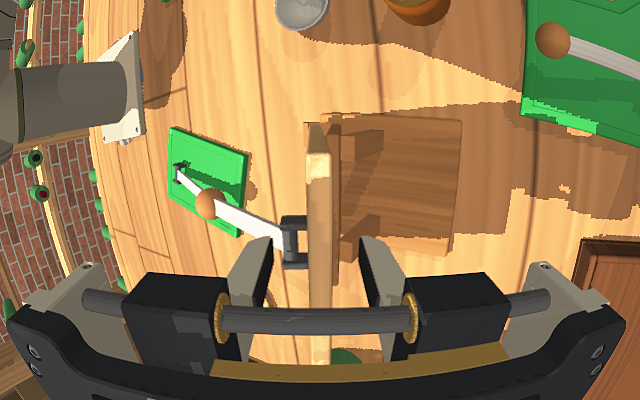

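View pics/s11.png

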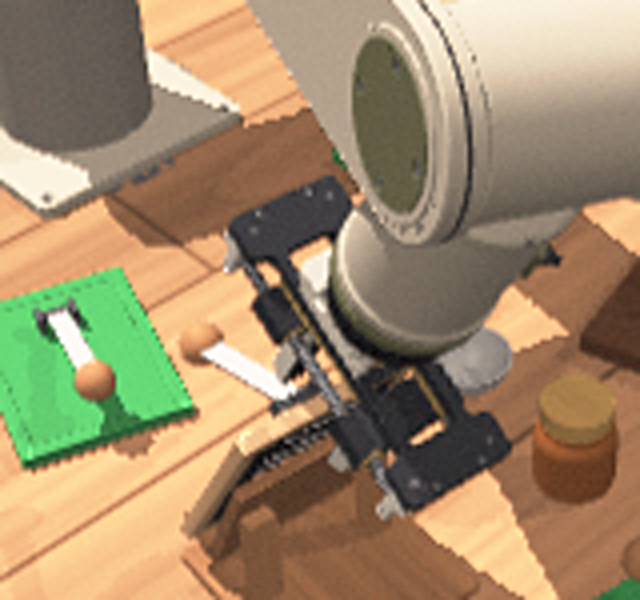

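Request:
carry_out(motion=[0, -0.004, 0.001, 0, 0, 0, 0.1, 0, 0, 0, 0, 0, 0, -0.3, 0, 0, 0, 0, 0, 0, -0.6, 0, 0, 0, 0, 0, 0, -1, 0, 0, 0, 0, 0, 0, -1], squeeze=35)

```text
t: 10.45
tool_pos: [0.5922, -0.1993, 0.1859]
orientation: [-1.518, 1.674, -0.976]
force: [0.5, -0.2, -0.1]
opening: 0.0238
```

Request:
carry_out(motion=[0, 0, 0, 0, 0, 0, -1, 0, 0, 0, 0, 0, 0, -1, 0, 0, 0, 0, 0, 0, -1, 0, 0, 0, 0, 0, 0, -1, 0, 0, 0, 0, 0, 0, -1])

```text
t: 10.95
tool_pos: [0.5926, -0.1992, 0.186]
orientation: [-1.518, 1.674, -0.976]
force: [1.0, -0.8, 0.6]
opening: 0.012
```

Run:
```python
from pick import *
b=imaging.read_camera('wrist');cv2.imwrite('pics/w12.png',b)
c=imaging.read_camera('scene');cv2.imwrite('pics/s12.png',cv2.resize(c[130:280,200:360],None,fx=4,fy=4,interpolation=cv2.INTER_CUBIC))
s=robot.read_state();print(Br.inv().apply(s['tool_pos']-Bm),s['force'],s['opening'],s['tool_pos'],s['wrist_torque'])
```

```text
[-0.00263301 -0.00034513  0.08380115] [ 0.01210347  0.12360207 -0.05424309] 0.011476829105695405 [ 0.59256503 -0.19922153  0.18599043] [-0.0043901  -0.2473978   0.04725623]
```

View pics/w12.png

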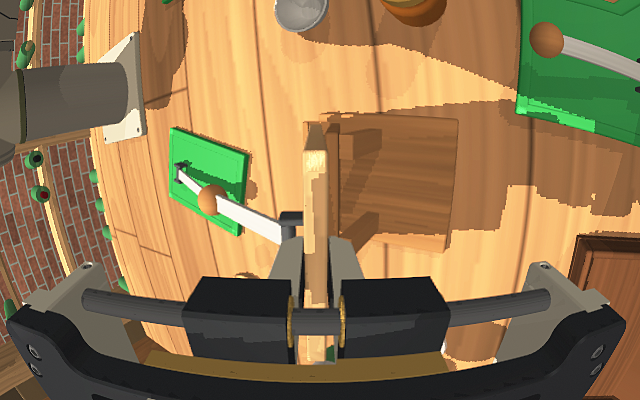

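View pics/s12.png

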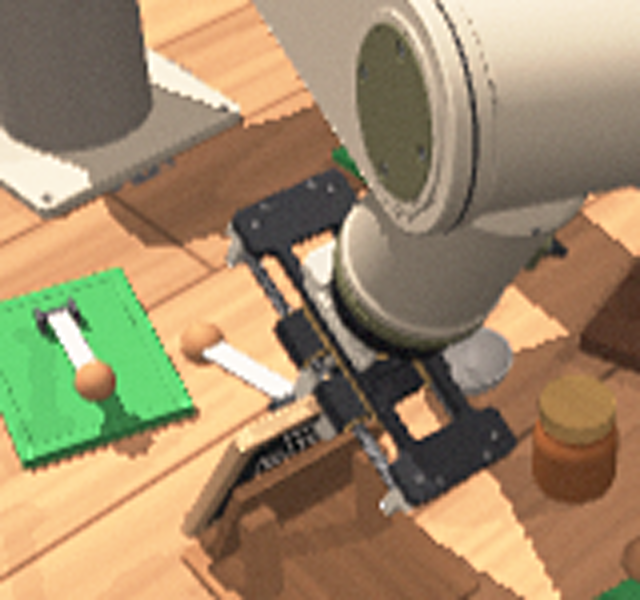

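Run:
```python
from pick import *
s=robot.read_state();p=s['tool_pos'];Q=R.from_rotvec(s['orientation'])
steps([(p+[-.003,0,.03],Q),(p+[0,0,.11],Q)],[5,5])
```

```text
now 11.05 [ 0.5926 -0.1992  0.186 ] [ 0.   0.1 -0.1] open 0.0115 max 0.0142 0.0
[0.0001, -0.0049, -0.0035, 0.00, 0.00, 0.00,G, 0.0001, -0.0049, -0.0035, 0.00, 0.00, 0.00,G, 0.0001, -0.0049, -0.0035, 0.00, 0.00, 0.00,G, 0.0001, -0.0049, -0.0035, 0.00, 0.00, 0.00,G, 0.0001, -0.0049, -0.0035, 0.00, 0.00, 0.00,G]
[0.0000, -0.0142, -0.0074, 0.00, 0.00, 0.00,G, 0.0000, -0.0142, -0.0074, 0.00, 0.00, 0.00,G, 0.0000, -0.0142, -0.0074, 0.00, 0.00, 0.00,G, 0.0000, -0.0142, -0.0074, 0.00, 0.00, 0.00,G, 0.0000, -0.0142, -0.0074, 0.00, 0.00, 0.00,G]
```

Request:
carry_out(motion=[0, -0.005, -0.0035, 0, 0, 0, -1, 0, -0.005, -0.0035, 0, 0, 0, -1, 0, -0.005, -0.0035, 0, 0, 0, -1, 0, -0.005, -0.0035, 0, 0, 0, -1, 0, -0.005, -0.0035, 0, 0, 0, -1], squeeze=45)

```text
t: 11.55
tool_pos: [0.5894, -0.1984, 0.2156]
orientation: [-1.518, 1.675, -0.973]
force: [0.1, -0.2, -3.9]
opening: 0.0117
```

Request:
carry_out(motion=[0, -0.014, -0.0074, 0, 0, 0, -1, 0, -0.014, -0.0074, 0, 0, 0, -1, 0, -0.014, -0.0074, 0, 0, 0, -1, 0, -0.014, -0.0074, 0, 0, 0, -1, 0, -0.014, -0.0074, 0, 0, 0, -1])

```text
t: 12.05
tool_pos: [0.5918, -0.198, 0.3025]
orientation: [-1.518, 1.675, -0.973]
force: [0.4, 0.0, -3.9]
opening: 0.0118
```

Run:
```python
from pick import *
b=imaging.read_camera('wrist');cv2.imwrite('pics/w13.png',b)
c=imaging.read_camera('scene');cv2.imwrite('pics/s13.png',c)
s=robot.read_state();print(s['tool_pos'],s['force'],s['opening'],s['wrist_torque'],s['q'].round(2))
```

```text
[ 0.59270994 -0.19836353  0.30487232] [ 1.10549786  0.40248127 -3.10123685] 0.011384263370279708 [-0.12680248 -0.84459813 -0.01692699] [-0.34  0.71  0.72 -0.15  2.21 -0.29]
```

View pics/s13.png

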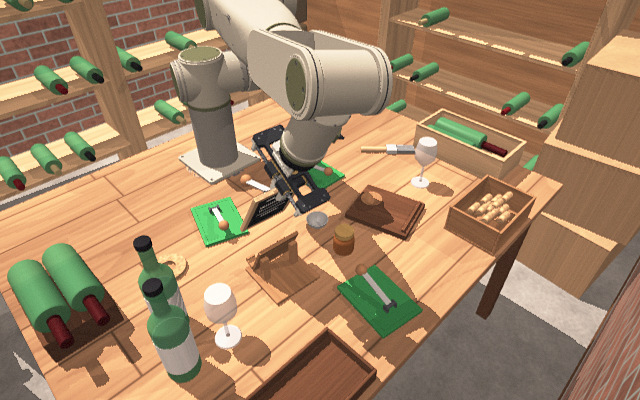

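View pics/w13.png

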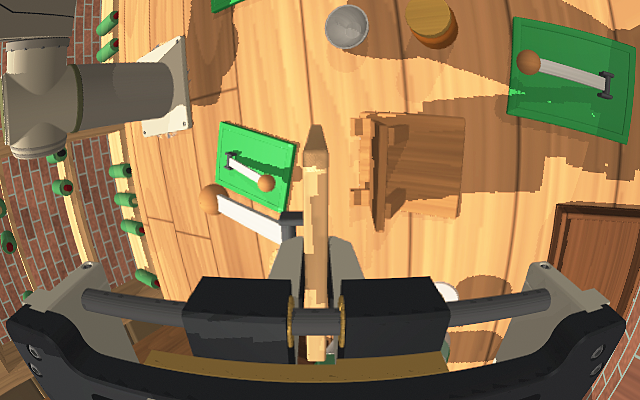

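```bash
cat > place.py <<'E'
from plan import *
mark=np.array([.6656,.2101,.02]);yaw=14.5
Fr=R.from_euler('ZY',np.radians([yaw,-17]));M=Fr.as_matrix();Qf=ori(-M[:,2],M[:,0])
Tb=np.array([.006,0,.173])
Pf=mark+Fr.apply(Tb)
E
python3 - <<'E'
from place import *
print(Pf,M)
s=robot.read_state()
steps([(Pf+[0,0,.12],Qf)],[15])
E
```

```text
[0.62218586 0.19887234 0.18719495] [[ 0.92584419 -0.25038    -0.28305898]
 [ 0.23943959  0.96814764 -0.07320403]
 [ 0.2923717   0.          0.95630476]]
now 12.15 [ 0.5927 -0.1984  0.3049] [ 1.1  0.4 -3.1] open 0.0114 max 0.0266 3.08
[-0.0265, 0.0001, -0.0008, 3.08, -1.39, -0.13,G, -0.0266, -0.0000, -0.0002, 3.08, -1.39, -0.13,G, -0.0266, -0.0001, 0.0005, 3.08, -1.39, -0.13,G, -0.0265, -0.0001, 0.0011, 3.08, -1.39, -0.13,G, -0.0265, -0.0001, 0.0018, 3.08, -1.39, -0.13,G]
[-0.0264, -0.0000, 0.0024, 3.08, -1.39, -0.13,G, -0.0264, 0.0001, 0.0031, 3.08, -1.39, -0.13,G, -0.0263, 0.0002, 0.0037, 3.08, -1.39, -0.13,G, -0.0262, 0.0004, 0.0043, 3.08, -1.39, -0.13,G, -0.0261, 0.0006, 0.0049, 3.08, -1.39, -0.13,G]
[-0.0260, 0.0008, 0.0055, 3.08, -1.39, -0.13,G, -0.0258, 0.0010, 0.0061, 3.08, -1.39, -0.13,G, -0.0257, 0.0013, 0.0067, 3.08, -1.39, -0.13,G, -0.0255, 0.0016, 0.0072, 3.08, -1.39, -0.13,G, -0.0253, 0.0020, 0.0077, 3.08, -1.39, -0.13,G]
```

Request:
carry_out(motion=[-0.026, -0.001, -0.001, 3.1, -1.4, -0.1, -1, -0.026, -0.001, 0, 3.1, -1.4, -0.1, -1, -0.026, -0.001, 0.0005, 3.1, -1.4, -0.1, -1, -0.026, -0.001, 0.001, 3.1, -1.4, -0.1, -1, -0.026, -0.001, 0.002, 3.1, -1.4, -0.1, -1])

```text
t: 12.65
tool_pos: [0.6043, -0.0685, 0.3053]
orientation: [-1.369, 1.388, -1.05]
force: [-0.3, 0.1, -4.9]
opening: 0.0116
```

Request:
carry_out(motion=[-0.026, 0, 0.0024, 3.1, -1.4, -0.1, -1, -0.026, 0, 0.003, 3.1, -1.4, -0.1, -1, -0.026, 0, 0.0037, 3.1, -1.4, -0.1, -1, -0.026, 0, 0.0043, 3.1, -1.4, -0.1, -1, -0.026, 0, 0.005, 3.1, -1.4, -0.1, -1])

```text
t: 13.15
tool_pos: [0.6119, 0.0678, 0.3072]
orientation: [-1.216, 1.1, -1.096]
force: [-0.6, 0.1, -4.5]
opening: 0.0114
```

Run:
```python
from place import *
s=robot.read_state();print(s['q'].round(2),s['orientation'])
steps([(Pf+[0,0,.12],Qf)],[5])
```

```text
[ 0.    0.12  1.38  0.04  1.61 -0.13] [-1.21607487  1.10047839 -1.096216  ]
now 13.15 [0.6119 0.0678 0.3072] [-0.6  0.1 -4.5] open 0.0114 max 0.0257 2.93
[-0.0257, 0.0012, 0.0056, 2.93, -1.37, -0.20,G, -0.0255, 0.0014, 0.0061, 2.93, -1.37, -0.20,G, -0.0254, 0.0016, 0.0067, 2.93, -1.37, -0.20,G, -0.0252, 0.0019, 0.0072, 2.93, -1.37, -0.20,G, -0.0250, 0.0022, 0.0077, 2.93, -1.37, -0.20,G]
```

Request:
carry_out(motion=[-0.0257, 0.001, 0.0056, 2.9, -1.4, -0.2, -1, -0.0255, 0.001, 0.006, 2.9, -1.4, -0.2, -1, -0.0254, 0.0016, 0.0067, 2.9, -1.4, -0.2, -1, -0.0252, 0.0019, 0.0072, 2.9, -1.4, -0.2, -1, -0.025, 0.0022, 0.0077, 2.9, -1.4, -0.2, -1])

```text
t: 13.65
tool_pos: [0.6176, 0.2034, 0.3057]
orientation: [-1.078, 0.826, -1.12]
force: [0.3, -0.0, -3.9]
opening: 0.0116
```

Run:
```python
from place import *
imaging.read_camera('wrist')
W=cam('wrist');b=imaging.read_camera('wrist');cv2.imwrite('pics/w14.png',b)
c=imaging.read_camera('scene');cv2.imwrite('pics/s14f.png',c)
t=imaging.read_camera('top');cv2.imwrite('pics/t14f.png',t)
cv2.imwrite('pics/s14.png',cv2.resize(c[60:240,290:450],None,fx=4,fy=3.3,interpolation=cv2.INTER_CUBIC))
s=robot.read_state();np.savez('w14.npz',K=W[0],p=W[1],Rm=W[2],tp=s['tool_pos'],to=s['orientation'])
print(s['tool_pos'],s['force'],s['t'])
steps([(Pf+[0,0,.04],Qf)],[5])
```

```text
[0.61733496 0.20278992 0.3055544 ] [ 0.03465517 -0.24581735 -3.54701636] 13.85
now 13.85 [0.6173 0.2028 0.3056] [ 0.  -0.2 -3.5] open 0.0118 max 0.0152 0.08
[0.0010, 0.0152, -0.0038, 0.03, 0.08, -0.00,G, 0.0010, 0.0152, -0.0038, 0.03, 0.08, -0.00,G, 0.0010, 0.0152, -0.0039, 0.03, 0.08, -0.00,G, 0.0010, 0.0152, -0.0039, 0.03, 0.08, -0.00,G, 0.0010, 0.0152, -0.0039, 0.03, 0.08, -0.00,G]
```

View pics/s14f.png

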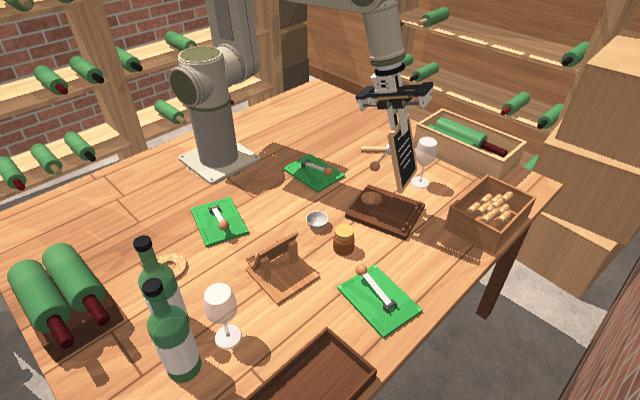

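View pics/w14.png

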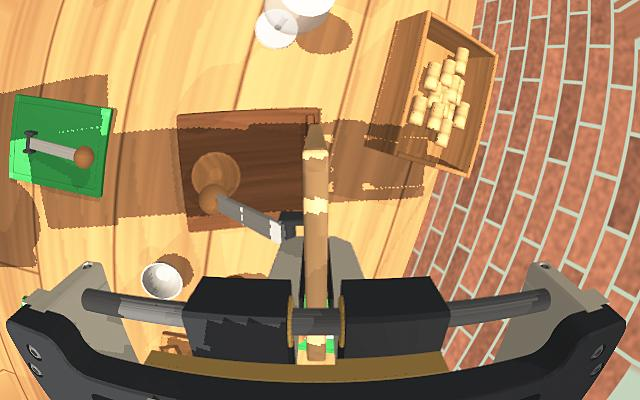

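View pics/t14f.png

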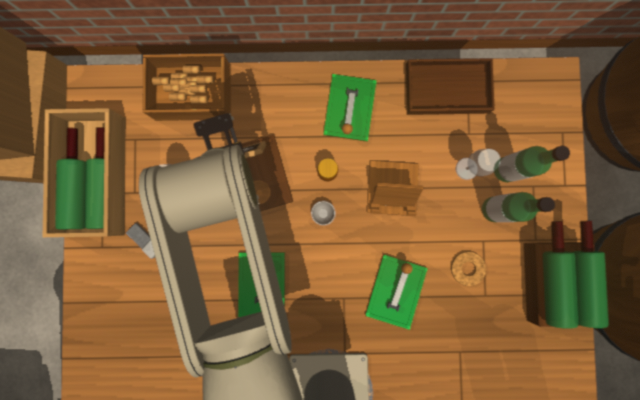

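```bash
cat > ov.py <<'E'
from place import *
from fit import ballpt
import sys
W=np.load('w14.npz')
def pw(P):
    K,p,Rm=W['K'],W['p'],W['Rm'];c=(np.atleast_2d(P)-p)@Rm
    r=np.linalg.norm(c[:,:2],axis=1);th=np.arctan2(r,c[:,2])
    return np.c_[K[0,2]+K[0,0]*th*c[:,0]/r,K[1,2]+K[1,1]*th*c[:,1]/r]
T=R.from_rotvec(W['to']);tb=np.array([0,0,.083])
m=T.as_matrix();Br=R.from_matrix(np.c_[m[:,2],-m[:,0],-m[:,1]])  # x=z_t, z=-y_t, y=z x x
bm=W['tp']-Br.apply(tb)
C=[[x,y,z] for x in(-.006,.006) for y in(-.065,.065) for z in(-.09,.09)]
pts=list(Br.apply(C)+bm)+[Br.apply(ballpt(.575))+bm,Br.apply([-.018,0,.04])+bm]
ps=np.array([.5513,.1806,0]);pr=R.from_euler('Z',14.47,degrees=True)
pl=[pr.apply(q)+ps for q in ([.165,.085,.03],[.165,-.085,.03],[-.035,.085,.02],[-.035,-.085,.02],[.015,0,.024])]
a=cv2.imread('pics/s14f.png');b=cv2.imread('pics/w14.png')
A=cv2.resize(a[110:250,330:450],None,fx=5,fy=4.2,interpolation=cv2.INTER_CUBIC)
Bi=cv2.resize(b[60:300,160:400],None,fx=2.5,fy=2.5,interpolation=cv2.INTER_CUBIC)
for P,col in [(p,(255,0,255)) for p in pts]+[(p,(255,255,0)) for p in pl]:
    u=proj('scene',P)[0];cv2.circle(A,(int((u[0]-330+.5)*5),int((u[1]-110+.5)*4.2)),3,col,-1)
    u=pw(P)[0];cv2.circle(Bi,(int((u[0]-160+.5)*2.5),int((u[1]-60+.5)*2.5)),3,col,-1)
cv2.imwrite('pics/ovA.png',A);cv2.imwrite('pics/ovB.png',Bi)
E
python3 ov.py
```

```text
(no output)
```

View pics/ovA.png

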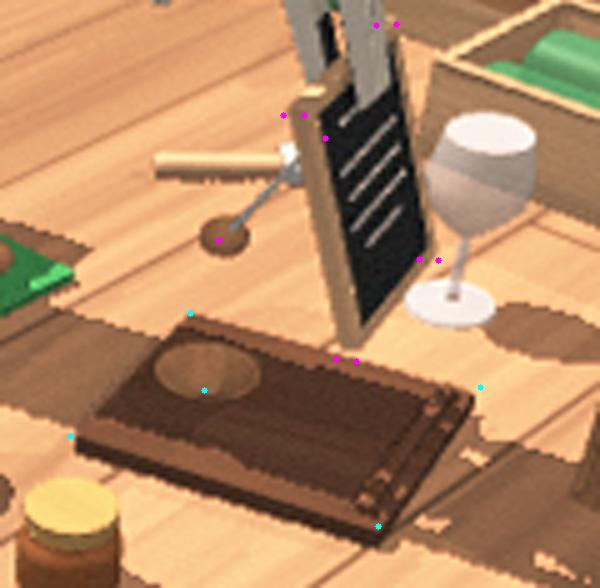

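View pics/ovB.png

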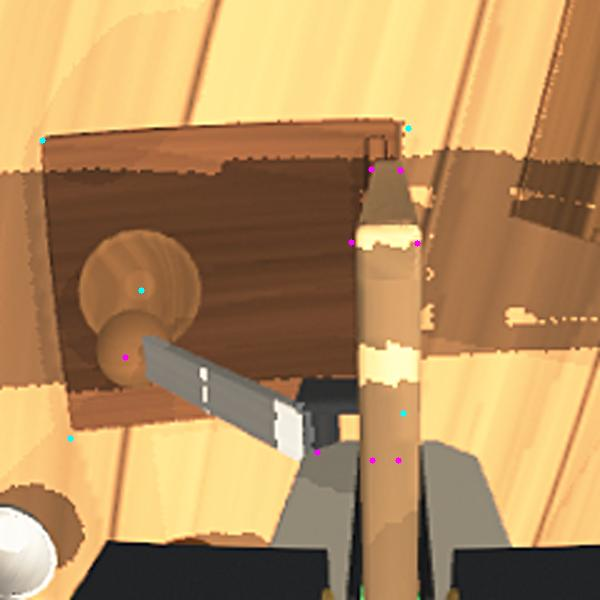

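Run:
```python
from place import *
steps([(Pf+[0,-.001,.03],Qf)],[5])
```

```text
now 13.85 [0.6173 0.2028 0.3056] [ 0.  -0.2 -3.5] open 0.0118 max 0.0171 0.08
[0.0012, 0.0171, -0.0045, 0.03, 0.08, -0.00,G, 0.0012, 0.0171, -0.0045, 0.03, 0.08, -0.00,G, 0.0012, 0.0171, -0.0045, 0.03, 0.08, -0.00,G, 0.0012, 0.0171, -0.0045, 0.03, 0.08, -0.00,G, 0.0012, 0.0171, -0.0045, 0.03, 0.08, -0.00,G]
```

Request:
carry_out(motion=[0.0012, 0.017, -0.0045, 0, 0.1, 0, -1, 0.0012, 0.017, -0.0045, 0, 0.1, 0, -1, 0.0012, 0.017, -0.0045, 0, 0.1, 0, -1, 0.0012, 0.017, -0.0045, 0, 0.1, 0, -1, 0.001, 0.017, -0.0045, 0, 0, 0, -1])

```text
t: 14.35
tool_pos: [0.6237, 0.1918, 0.2184]
orientation: [-1.077, 0.837, -1.13]
force: [0.4, -0.3, -4.8]
opening: 0.0117
```

```bash
python3 - <<'E'
from place import *
imaging.read_camera('top');imaging.read_camera('top')
W=cam('wrist');b=imaging.read_camera('wrist');cv2.imwrite('pics/w14.png',b)
c=imaging.read_camera('scene');cv2.imwrite('pics/s14f.png',c)
s=robot.read_state();np.savez('w14.npz',K=W[0],p=W[1],Rm=W[2],tp=s['tool_pos'],to=s['orientation'])
print(s['tool_pos']-Pf,s['force'],s['t'])
E
python3 ov.py
```

```text
[ 0.00133402 -0.00641026  0.03185409] [-0.23148873 -0.04663487 -3.71978982] 14.55
```

View pics/ovA.png

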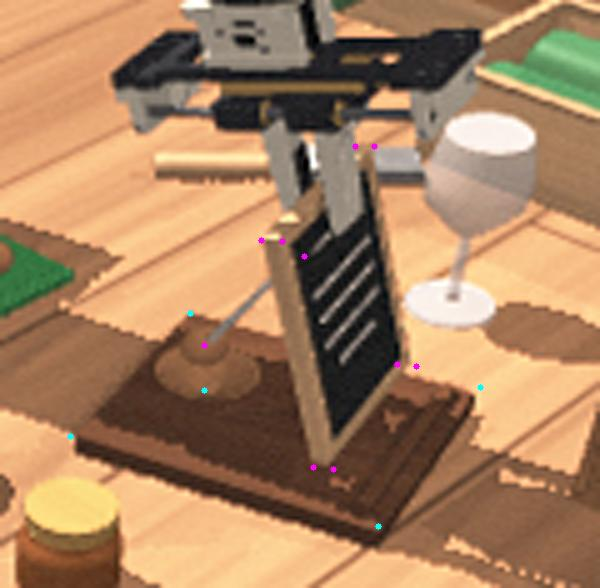

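View pics/ovB.png

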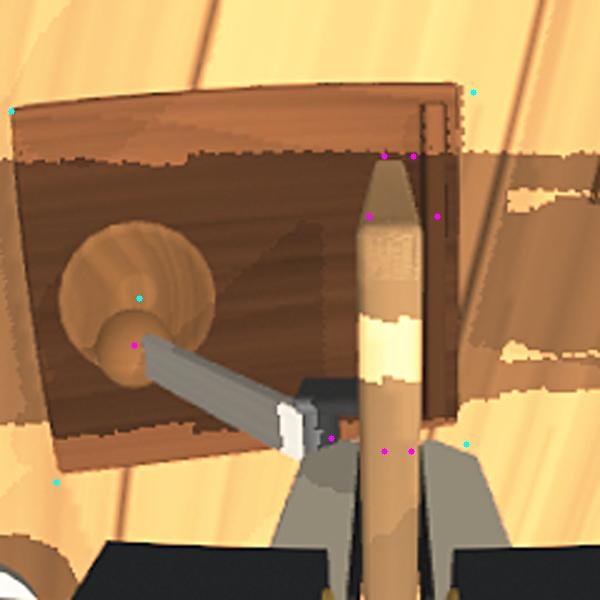

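Run:
```python
from place import *
from fit import ballpt
W=np.load('w14.npz')
def rw(uv,z):
    K,p,Rm=W['K'],W['p'],W['Rm'];d=(np.array(uv)-K[:2,2])/K[0,0];r=np.linalg.norm(d)
    v=Rm@np.r_[np.sin(r)*d/r,np.cos(r)];return p+v*(z-p[2])/v[2]
g=lambda u,v:(160+u/2.5-.3,60+v/2.5-.3)
print('rim',rw(g(136.5,299),.04),'rim top',rw(g(137,221),.04),'left',rw(g(58,297),.04),'right',rw(g(215,297),.04))
print('plinth corners',rw(g(12,106),.02),rw(g(460,83),.03),rw(g(62,470),.02))
print('ball',rw(g(134,347),.039+.0318))
bl=Fr.apply(ballpt(.575)-[-.006,0,-.09])+mark;print('planned ball',bl)
for z in (.012,.0):
  steps([(Pf+[-.001,0,z],Qf)],[5])
```

```text
rim [0.56469373 0.18779916 0.04      ] rim top [0.55931099 0.21962571 0.04      ] left [0.53197821 0.183324   0.04      ] right [0.59691488 0.19405157 0.04      ]
plinth corners [0.49604441 0.25608563 0.02      ] [0.68287838 0.30617003 0.03      ] [0.54086512 0.09606087 0.02      ]
ball [0.56637704 0.17670205 0.0708    ]
planned ball [0.56551692 0.18421676 0.03922047]
now 14.55 [0.6235 0.1925 0.219 ] [-0.2 -0.  -3.7] open 0.0118 max 0.0038 0.06
[-0.0014, 0.0038, -0.0013, 0.04, -0.06, 0.04,G, -0.0014, 0.0038, -0.0013, 0.04, -0.06, 0.04,G, -0.0014, 0.0038, -0.0013, 0.04, -0.06, 0.04,G, -0.0014, 0.0038, -0.0013, 0.04, -0.06, 0.04,G, -0.0014, 0.0038, -0.0013, 0.04, -0.06, 0.04,G]
now 14.55 [0.6235 0.1925 0.219 ] [-0.2 -0.  -3.7] open 0.0118 max 0.0061 0.06
[-0.0014, 0.0061, -0.0020, 0.04, -0.06, 0.04,G, -0.0014, 0.0061, -0.0020, 0.04, -0.06, 0.04,G, -0.0014, 0.0061, -0.0020, 0.04, -0.06, 0.04,G, -0.0014, 0.0061, -0.0020, 0.04, -0.06, 0.04,G, -0.0014, 0.0061, -0.0020, 0.04, -0.06, 0.04,G]
```

Request:
carry_out(motion=[-0.0018, 0.0038, -0.0013, 0, 0, 0, -1, -0.0018, 0.0038, -0.0013, 0, 0, 0, -1, -0.0018, 0.0038, -0.0013, 0, 0, 0, -1, -0.0018, 0.0038, -0.0013, 0, 0, 0, -1, -0.0018, 0.0038, -0.0013, 0, 0, 0, -1])

```text
t: 15.05
tool_pos: [0.6233, 0.2017, 0.2038]
orientation: [-1.071, 0.832, -1.133]
force: [0.5, -0.7, -3.4]
opening: 0.0117
```

```bash
python3 - <<'E'
from place import *
imaging.read_camera('top')
W=cam('wrist');b=imaging.read_camera('wrist');cv2.imwrite('pics/w14.png',b)
c=imaging.read_camera('scene');cv2.imwrite('pics/s14f.png',c)
s=robot.read_state();np.savez('w14.npz',K=W[0],p=W[1],Rm=W[2],tp=s['tool_pos'],to=s['orientation'])
print(s['tool_pos']-Pf,s['force'],s['t'])
steps([(Pf+[-.001,.002,0.002],Qf)],[5])
E
python3 ov.py
```

```text
[0.00065285 0.0026689  0.01596215] [-0.30239532  0.18094548 -4.39976255] 15.2
now 15.2 [0.6228 0.2015 0.2032] [-0.3  0.2 -4.4] open 0.0119 max 0.0026 0.07
[0.0000, 0.0026, -0.0012, -0.03, -0.07, 0.04,G, 0.0000, 0.0026, -0.0012, -0.03, -0.07, 0.04,G, 0.0000, 0.0026, -0.0012, -0.03, -0.07, 0.04,G, 0.0000, 0.0026, -0.0012, -0.03, -0.07, 0.04,G, 0.0000, 0.0026, -0.0012, -0.03, -0.07, 0.04,G]
```

View pics/ovA.png

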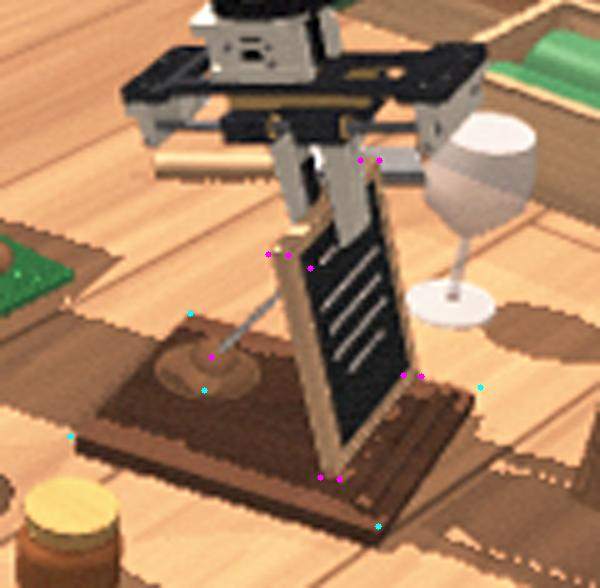

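View pics/ovB.png

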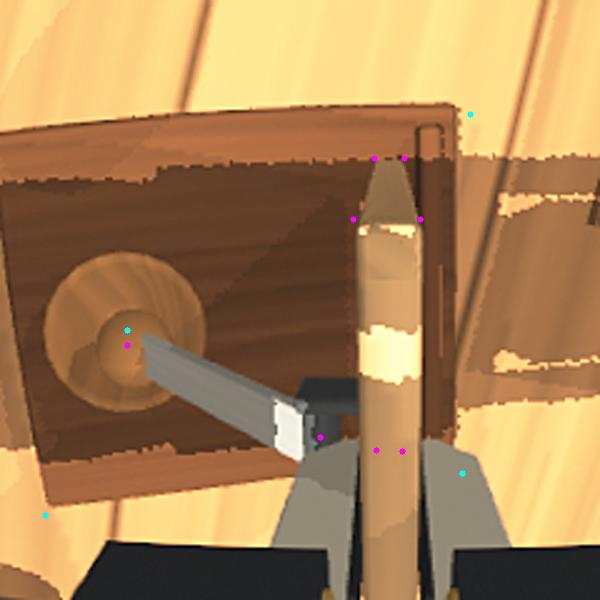

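Request:
carry_out(motion=[0, 0.0026, -0.0014, 0, 0, 0, -1, 0, 0.0026, -0.0014, 0, 0, 0, -1, 0, 0.0026, -0.0014, 0, 0, 0, -1, 0, 0.0026, -0.0012, 0, 0, 0, -1, 0, 0.0016, -0.0008, 0, 0, 0, -1])

```text
t: 15.7
tool_pos: [0.6206, 0.2008, 0.1894]
orientation: [-1.071, 0.833, -1.132]
force: [0.2, -0.3, -3.6]
opening: 0.0117
```

Run:
```python
from place import *
f=[]
for i in range(3): imaging.read_camera('top');f.append(robot.read_state()['force'])
s=robot.read_state();print(s['tool_pos']-Pf,np.round(f,1),s['wrist_torque'])
steps([(Pf+[-.001,.002,-.004],Qf)],[5])
```

```text
[-0.00148158  0.00198807  0.00236381] [[-0.3 -1.  -4. ]
 [ 0.8 -0.3 -4. ]
 [ 0.6  0.3 -3.6]] [-0.11476387  0.25682171 -0.02208662]
now 15.85 [0.6207 0.2009 0.1896] [ 0.6  0.3 -3.6] open 0.0116 max 0.0012 0.07
[0.0000, 0.0012, -0.0003, -0.04, -0.07, 0.05,G, 0.0000, 0.0012, -0.0003, -0.04, -0.07, 0.05,G, 0.0000, 0.0012, -0.0003, -0.04, -0.07, 0.05,G, 0.0000, 0.0012, -0.0003, -0.04, -0.07, 0.05,G, 0.0000, 0.0012, -0.0003, -0.04, -0.07, 0.05,G]
```

Still hanging freely (about -4 N), so I'll keep lowering in small steps.

Request:
carry_out(motion=[0, 0.0011, -0.0003, 0, 0, 0, -1, 0, 0.0011, -0.0003, 0, 0, 0, -1, 0, 0.0011, -0.0003, 0, 0, 0, -1, 0, 0.0005, -0.0001, 0, 0, 0, -1, 0, 0, 0, 0, 0, 0, -1])

```text
t: 16.35
tool_pos: [0.6214, 0.201, 0.1862]
orientation: [-1.07, 0.832, -1.133]
force: [-0.2, -0.7, -3.2]
opening: 0.0112
```

Run:
```python
from place import *
f=[]
c=imaging.read_camera('scene')
for i in range(2): imaging.read_camera('top');f.append(robot.read_state()['force'])
s=robot.read_state();print(s['tool_pos']-Pf,np.round(f,1),s['wrist_torque'])
cv2.imwrite('pics/s16.png',cv2.resize(c[120:250,330:450],None,fx=6,fy=4.6,interpolation=cv2.INTER_CUBIC))
```

```text
[-0.00082322  0.00211899 -0.00094755] [[-0.8  0.1 -3.8]
 [-0.3 -0.8 -3.6]] [-0.20820831  0.39282692 -0.01854587]
```

View pics/s16.png

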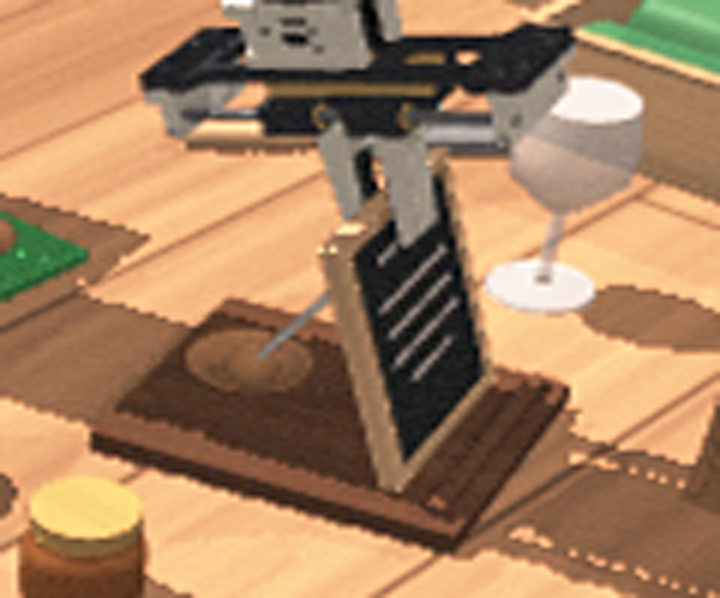

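Request:
carry_out(motion=[0, 0.001, -0.0003, 0, 0, 0, -1, 0, 0.001, -0.0003, 0, 0, 0, -1, 0, 0.001, -0.0003, 0, 0, 0, -1, 0, 0, 0, 0, 0, 0, -1, 0, 0, 0, 0, 0, 0, -1])

```text
t: 17.0
tool_pos: [0.6222, 0.2015, 0.1843]
orientation: [-1.068, 0.83, -1.133]
force: [-0.3, -0.3, -2.1]
opening: 0.0122
```

Request:
carry_out(motion=[0, 0.001, -0.0003, 0, 0, 0, -1, 0, 0.001, -0.0003, 0, 0, 0, -1, 0, 0, 0, 0, 0, 0, -1, 0, 0, 0, 0, 0, 0, -1, 0, 0, 0, 0, 0, 0, -1])

```text
t: 17.5
tool_pos: [0.6228, 0.2017, 0.1835]
orientation: [-1.066, 0.829, -1.134]
force: [-1.1, -0.2, 0.3]
opening: 0.0119
```

```bash
python3 - <<'E'
from place import *
f=[];t=[]
imaging.read_camera('top')
W=cam('wrist');b=imaging.read_camera('wrist');cv2.imwrite('pics/w14.png',b)
c=imaging.read_camera('scene');cv2.imwrite('pics/s14f.png',c)
for i in range(3): imaging.read_camera('top');f.append(robot.read_state()['force']);t.append(robot.read_state()['wrist_torque'])
s=robot.read_state();print(s['tool_pos']-Pf,np.round(f,1),np.round(t,2))
np.savez('w14.npz',K=W[0],p=W[1],Rm=W[2],tp=s['tool_pos'],to=s['orientation'])
print(Qf.inv().as_matrix()@[0,0,1],np.degrees((R.from_rotvec(s['orientation']).inv()*Qf).as_rotvec()))
E
python3 ov.py
```

```text
[ 0.00061053  0.00278283 -0.00375693] [[-1.1  0.2  0.3]
 [-0.5  0.4 -0.1]
 [-1.  -0.1  0.2]] [[-0.1   0.58 -0.01]
 [-0.05  0.56 -0.03]
 [-0.1   0.53 -0.03]]
[ 1.66533454e-16 -9.56304756e-01  2.92371705e-01] [-0.51052559 -0.33558913  0.20396161]
```

View pics/ovA.png

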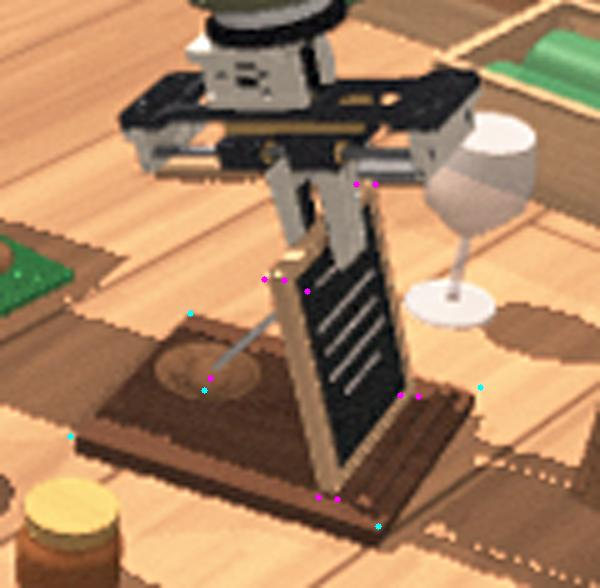

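View pics/ovB.png

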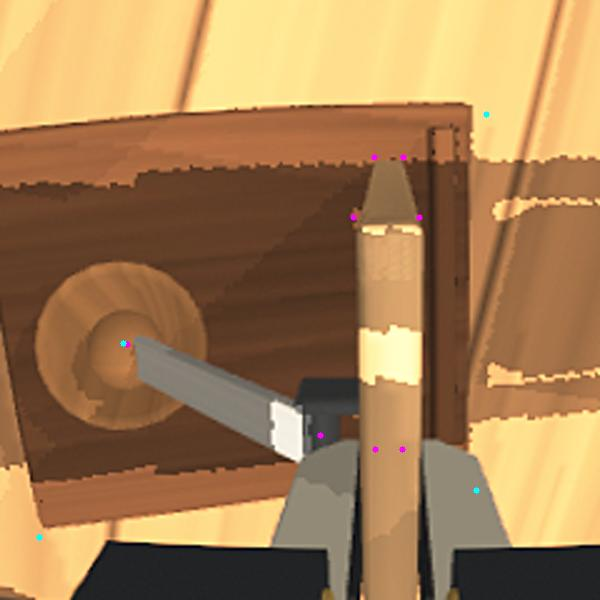

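Request:
carry_out(motion=[0, 0.001, -0.0003, 0, 0, 0, -1, 0, 0.0008, -0.0003, -0.3, 0, 0, -1, 0, 0, 0, 0, 0, 0, -1, 0, 0, 0, 0, 0, 0, -1, 0, 0, 0, 0, 0, 0, -1], squeeze=15)

```text
t: 18.3
tool_pos: [0.6235, 0.2016, 0.1834]
orientation: [-1.069, 0.831, -1.133]
force: [-2.0, -0.1, 1.5]
opening: 0.0119
```

Run:
```python
from place import *
f=[];t=[]
for i in range(3): c=imaging.read_camera('scene');f.append(robot.read_state()['force']);t.append(robot.read_state()['wrist_torque'])
s=robot.read_state();print(s['tool_pos']-Pf,np.round(f,1),np.round(t,2),s['opening'])
cv2.imwrite('pics/s17.png',cv2.resize(c[120:250,330:450],None,fx=6,fy=4.6,interpolation=cv2.INTER_CUBIC))
```

```text
[ 0.0012642   0.00274653 -0.00381202] [[-1.8  0.   1.6]
 [-2.  -0.5  1.7]
 [-2.2 -0.3  1.4]] [[-0.1   0.58  0.06]
 [-0.04  0.65  0.02]
 [-0.08  0.6   0.02]] 0.012010076579242279
```

View pics/s17.png

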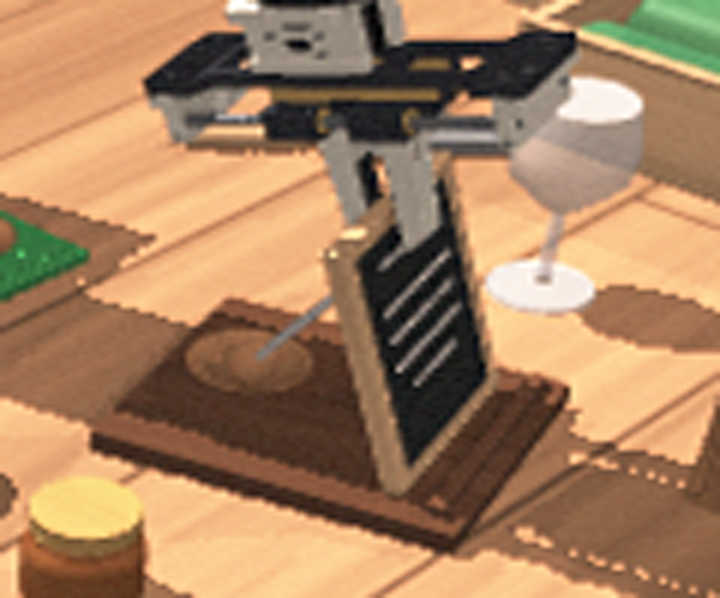

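Request:
carry_out(motion=[0, 0, 0, 0, 0, 0, -0.65, 0, 0, 0, 0, 0, 0, -0.6, 0, 0, 0, 0, 0, 0, -0.5, 0, 0, 0, 0, 0, 0, -0.4, 0, 0, 0, 0, 0, 0, -0.3])

```text
t: 18.95
tool_pos: [0.6245, 0.2016, 0.1838]
orientation: [-1.067, 0.829, -1.134]
force: [0.0, -1.4, 0.3]
opening: 0.0307
```

Run:
```python
from place import *
c=imaging.read_camera('scene');b=imaging.read_camera('wrist');cv2.imwrite('pics/w18.png',b[40:320,120:440])
s=robot.read_state();print(s['t'],s['tool_pos']-Pf,s['force'],s['opening'])
cv2.imwrite('pics/s18.png',cv2.resize(c[120:250,330:450],None,fx=6,fy=4.6,interpolation=cv2.INTER_CUBIC))
```

```text
19.05 [ 0.00228997  0.00272315 -0.00341245] [ 0.53288631  0.22695687 -0.58890316] 0.03258225605813671
```

View pics/s18.png

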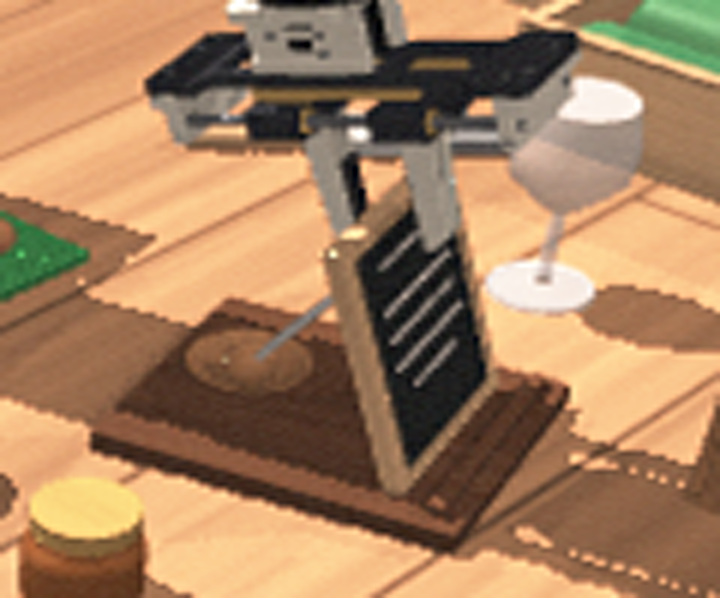

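View pics/w18.png

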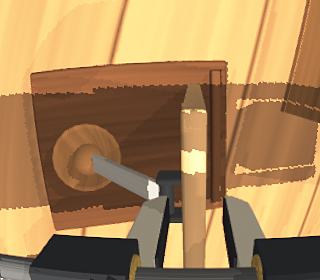

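Request:
carry_out(motion=[0, -0.004, 0, 0, 0, 0, -0.2, 0, -0.01, 0, 0, 0, 0, 0, 0, -0.02, 0, 0, 0, 0, 0, 0, -0.03, 0, 0, 0, 0, 0, 0, -0.03, 0, 0, 0, 0, 0])

```text
t: 19.55
tool_pos: [0.5935, 0.1939, 0.2719]
orientation: [-1.075, 0.835, -1.131]
force: [0.3, 0.5, 1.0]
opening: 0.0466
```

```bash
python3 - <<'E'
from place import *
imaging.read_camera('top')
W=cam('wrist');b=imaging.read_camera('wrist');cv2.imwrite('pics/w14.png',b)
c=imaging.read_camera('scene');cv2.imwrite('pics/s14f.png',c)
s=robot.read_state();print(s['t'],s['force'],s['tool_pos'])
np.savez('w14.npz',K=W[0],p=W[1],Rm=W[2],tp=s['tool_pos'],to=s['orientation'])
t=open('ov.py').read().split("bm=W['tp']")[0]
E
sed -e "s/^bm=.*/Br=Fr;bm=mark-Fr.apply([-.006,0,-.09])/" ov.py > ov2.py; python3 ov2.py
```

```text
19.7 [ 0.44632411 -0.12125189  0.11586847] [0.59547417 0.19449459 0.27494422]
```

View pics/ovA.png

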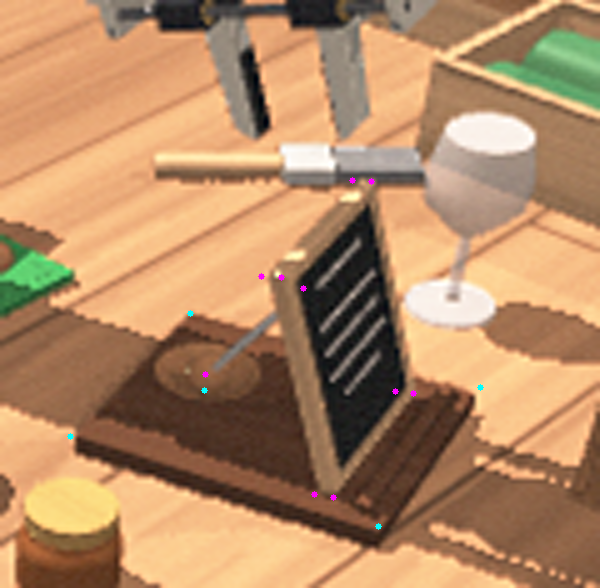

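View pics/ovB.png

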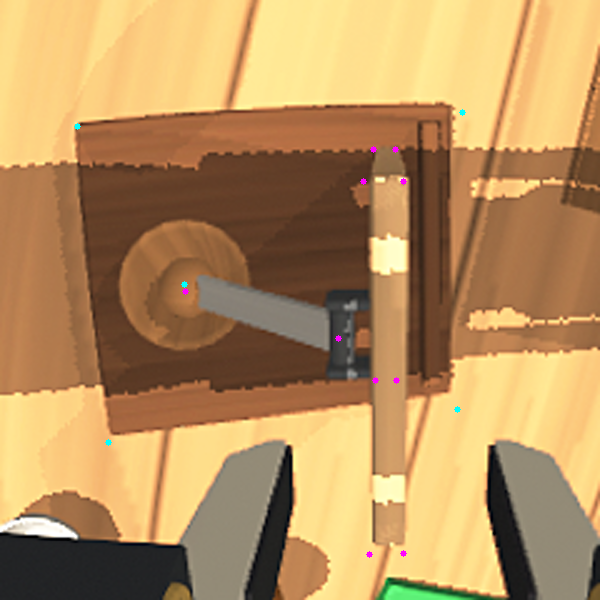

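Request:
carry_out(motion=[0, -0.03, 0, 0, 0, 0, 0, 0, -0.04, 0, 0, 0, 0, 0, 0, -0.04, 0, 0, 0, 0, 0, 0, -0.03, 0, 0, 0, 0, 0, 0, 0, 0, 0, 0, 0, 0])

```text
t: 20.2
tool_pos: [0.5519, 0.1838, 0.4065]
orientation: [-1.078, 0.838, -1.131]
force: [0.3, 0.2, 1.3]
opening: 0.0462
```

Run:
```python
from h import *
t=imaging.read_camera('top');c=imaging.read_camera('scene')
cv2.imwrite('pics/t20.png',t)
cv2.imwrite('pics/s20.png',c);a=cv2.imread('pics/s14f.png')
cv2.imwrite('pics/s20c.png',np.hstack([cv2.resize(x[140:250,330:450],None,fx=3.3,fy=3.3,interpolation=cv2.INTER_CUBIC) for x in (a,c)]))
for th in ['cup','candle','glass_l']:
    for d in models.outline_of('scene',th)[:2]: print(th,round(d['confidence'],2),np.round(d['pixel']),d['pixels'].sum())
s=robot.read_state();print(s['t'],s['force'],s['tool_pos'])
```

```text
cup 0.77 [320. 223.] 304
candle 0.56 [342. 243.] 576
glass_l 0.83 [226. 309.] 1532
glass_l 0.72 [420. 156.] 715
20.45 [ 0.39552453  1.05481608 -0.0966326 ] [0.55092823 0.18352942 0.39864794]
```

View pics/s20.png

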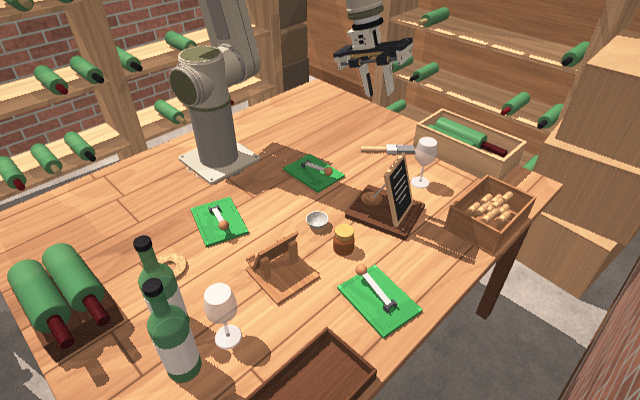

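View pics/s20c.png

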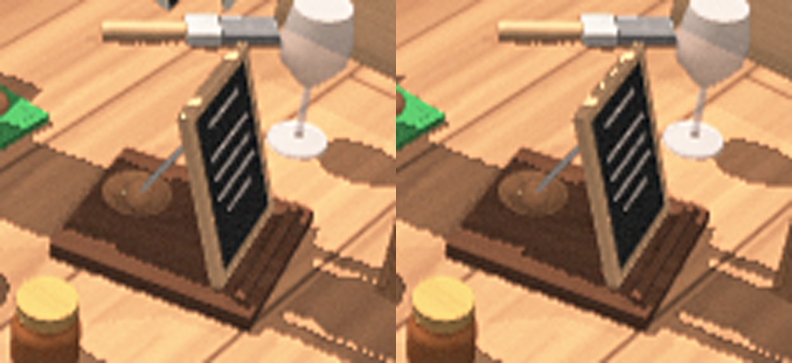

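The board stands steady on the plinth at scene (398,190). The ball is in the dish at (372,198), and the cup, candle and both glasses look unmoved. Handing in.

```bash
python3 -c "
from h import *
print(robot.close_job())"
```

```text
the job is handed in; nothing more can be done
None
```

The menu board is standing on the dark plinth, and I handed the job in at about 20.5 s of robot time. I unfolded the kickstand first, then pinched the board by its top edge and carried it over. I lowered it until the plinth took its weight, let go and backed off.

**What the last checks showed:**
- **Ball and dish:** in the wrist picture the ball is within about 2 mm of the dish centre.
- **Board:** it faces the guests and looks square behind the front strip. It did not move between the last two pictures.
- **Other things:** the cup, candle and both glasses sit within about 4 px of where they were detected at the start.
- **Gripper:** it is clear of everything, at z about 0.40 m, with no contact force.

**What disagreed or went off plan:**
- **Board position:** the scene camera showed the board about 2 px (4 mm) nearer the strip than planned. The wrist camera showed 2–3 mm. The scene camera's own error is about that large.
- **Kickstand stop:** I had no direct reading of its angle. The fit gave 0.598 rad against the 0.575 stop, and the board began to lift when I pushed a little further.
- **Board shifted on the rest:** that extra push left the board leaning about 30° instead of 25°. I measured it again before gripping it.

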